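# Line up the weld samples for inspection

## Robot

A 6-joint arm with a two-finger parallel gripper is mounted at the origin on the work surface. World frame = base frame: x ahead of the robot, y to its left, z up, the work surface at z = 0. Lengths are in mm, angles in rad, forces in N, time in s.
With the tool pointing down it reaches from about 275 to 750 mm from the base axis. Payload 10.2 kg.
Tool frame: the origin (TCP) lies midway between the tips of the shut fingers; the grasp point (between the pads) lies 19 mm behind it (ctrl.hold_point_z is the distance from the TCP to the grasp point, in mm); z points along the fingers, y is the direction in which the jaws open and shut (so a half turn about z gives the same grasp; the last joint's range is limited). The gripper opens to 85 mm and grips with 20 to 120 N. Pads are 22 mm wide; open, the fingers measure 114 mm over their backs; the gripper's body (76 mm by 85 mm) begins 54 mm behind the grasp point. The pads swing forward as they close: fully open they stand 13 mm farther back than shut.
Start: joints at [0.879, 0.313, 1.498, -0, 1.331, -0.223], TCP at [237.216, 468.358, 231.294] pointing down, gripper open.
Joint ranges: [-2.94, 2.94], [-0.97, 2.17], [0.19, 2.56], [-1.23, 4.37], [0.02, 3.11], [-2.88, 2.88]. Speed limits (rad/s): [2.39, 2.39, 3.01, 3.14, 3.14, 3.14].

## Interface

Orientations are given as a unit quaternion [w, x, y, z].
In Python, from rig import ctrl, capture, get_calibration, ticket, search_frame, outline_of gives the robot as it stands. The module is installed in compiled form; this text tells all that it offers.
- The arm moves only by the tool servo_tool, never from a script. Its argument "motion" is a list of rows, each an object with "dr": the turn, a rotation vector about the tool's x, y, z in units of 10 degrees (1.0 is 10 degrees), a list of three; "delta_pos": the shift along the tool's x, y, z in units of 50 mm (1.0 is 50 mm), a list of three; "hand": the opening, from 0 (shut) to 1 (fully open). In form: [{"dr": [ax, ay, az], "delta_pos": [x, y, z], "hand": hand}, ...]. A call has 1 to 20 rows; each row shifts and turns the pose as measured when the row begins, along the tool's axes as they then stand; what a row does not reach is not made up. A row lasts 1/8 s, in which the tool goes at most 62.5 mm and 10.7 degrees, less where a joint would pass 70% of its speed; a pose out of reach is approached as far as the arm can. A call is refused whole if a number of a shift passes 1 or a number of a turn 1, either way. A call with a gripper value outside its range is refused whole. The fingers move at their own pace and stop on an object; "squeeze" is the grip in N (left out, the last holds). Time passes only in rows, so rows that do not move let the fingers close. It gives the time, the measured TCP pose, the force and the opening at its end, in the units of the state.
- ctrl.sense(): the state, without advancing time (a new reading comes with each control period).
- capture(name): name is "side" or "top" or "wrist"; returns (picture, depth): 384x512x3 uint8, red, green, blue; 384x512 float32, mm along the optical axis (not along the pixel's ray), 0 where there is no reading.
- get_calibration(name): a dict with "camera_matrix" (3x3 intrinsics, pixels), "T" (4x4, takes a point from camera to world coordinates). Camera axes: x right, y down, z forward; pixel columns grow to the right and rows downward; lengths in mm; the calibration is good to about 2 mm. A picture is of the moment at which its call begins: read the wrist's pose just before it. get_calibration takes no time and is no camera call; for the wrist camera it gives the pose at the moment of the call.
- ticket.finish_job(): hands the job in, once; it reports no verdict.
Trained networks look in the newest picture that a camera, given by its name, has taken for a name from the list of things; names that differ only in an ending like _2 or _b are one class to them, and where a whole thing is asked for, a point or a joint stands for the part that bears it (a point fixed in the world has none). Each returns a list of dicts, best first, with "score" (0 to 1); they miss things now and then, are a little off and sometimes report something else, mostly with a low value. They report only what shows in the picture. A call takes as long as a camera call. They do not tell look-alikes from the thing itself.
- search_frame(camera, label): "bbox" ([left, top, right, bottom] in pixels, round what is visible of it).
- outline_of(camera, label): "pixels" (384x512 bool, what is visible of it) and "bbox" ([left, top, right, bottom] in pixels, round what is visible of it).
The state is a dict: "time_s": time; "joints": joint angles; "dq": joint speeds; "tau": joint torques, N m; "eef_pos": TCP position; "ee_rot": TCP orientation; "force": force on the tool from outside, world axes, zero at the start; "wrist_torque": the same for the moment, N m; "grip_width": opening from 0.0 (shut) to 1.0 (fully open).
Only numpy, scipy, OpenCV 4.12 (cv2) and the standard library are available. Lean on these libraries where they do the work, as an engineer would, in place of code of your own. Each camera call takes 0.05 s, during which the arm holds its last target.

## Task

Line the four T-joint weld samples up on the inspection rail for the inspector, one upright in the middle of each pad with its upright plate square across the rail, the shortest on the pad next to the orange lamp and each next one taller going away from it. One sample is still held down: lift its clamp arm by the knob until it springs open before you take that sample out, and leave the clamp open. Set every sample down gently, do not drop it, and do not tip any over.

Things in the scene. Friction and masses are not known exactly. Their poses are not given: they have to be found in the camera images.
- tee_a_center (a point): The shortest T-joint weld sample, steel, 44 mm high overall: foot plate 52 x 64 x 8 mm, upright plate 52 mm long and 8 mm thick along its middle; about 324 g. Point: its centre, 22 mm above its underside; x along the upright, y across its thickness, z up. All four start standing on the bench (height 0), any one of them with its foot under the clamp.
- tee_b_center (a point): The second shortest T-joint weld sample, steel, 62 mm high overall: foot plate 64 x 64 x 8 mm, upright plate 64 mm long and 8 mm thick along its middle; about 471 g. Point: its centre, 31 mm above its underside; x along the upright, y across its thickness, z up. All four start standing on the bench (height 0), any one of them with its foot under the clamp.
- tee_c_center (a point): The second tallest T-joint weld sample, steel, 80 mm high overall: foot plate 76 x 64 x 8 mm, upright plate 76 mm long and 8 mm thick along its middle; about 645 g. Point: its centre, 40 mm above its underside; x along the upright, y across its thickness, z up. All four start standing on the bench (height 0), any one of them with its foot under the clamp.
- tee_d_center (a point): The tallest T-joint weld sample, steel, 98 mm high overall: foot plate 88 x 64 x 8 mm, upright plate 88 mm long and 8 mm thick along its middle; about 846 g. Point: its centre, 49 mm above its underside; x along the upright, y across its thickness, z up. All four start standing on the bench (height 0), any one of them with its foot under the clamp.
- pad_a: Black rubber pad, white outline, 94 x 70 x 2 mm, fixed on the flat aluminium inspection rail, at the robot's left end (+y) of the rail; four in a row, 88 mm apart. Origin: centre of its underside; its top, 2 mm higher, is 10 mm above the bench. x along its 94 mm side (across the rail, away from the robot), y along the rail.
- pad_b: Black rubber pad, white outline, 94 x 70 x 2 mm, fixed on the flat aluminium inspection rail, second from the left; four in a row, 88 mm apart. Origin: centre of its underside; its top, 2 mm higher, is 10 mm above the bench. x along its 94 mm side (across the rail, away from the robot), y along the rail.
- pad_c: Black rubber pad, white outline, 94 x 70 x 2 mm, fixed on the flat aluminium inspection rail, third from the left; four in a row, 88 mm apart. Origin: centre of its underside; its top, 2 mm higher, is 10 mm above the bench. x along its 94 mm side (across the rail, away from the robot), y along the rail.
- pad_d: Black rubber pad, white outline, 94 x 70 x 2 mm, fixed on the flat aluminium inspection rail, at the robot's right end (-y) of the rail; four in a row, 88 mm apart. Origin: centre of its underside; its top, 2 mm higher, is 10 mm above the bench. x along its 94 mm side (across the rail, away from the robot), y along the rail.
- lamp: Inspection lamp: small orange shade on a thin neck, 170 mm tall, base 64 mm across, fixed at either end of the rail (it varies), 118 mm beyond the end pad; a tin of brushes is at the other end. Origin: centre of its underside.
- clamp_knob (a point): Centre of the 28 mm black ball knob on the clamp's yellow arm, 90 mm above the bench when shut: then x is level from pivot to sample, y along the pivot, z up. Pivot: 75 mm along this point's -x, 35 mm along its -z. Lifting (6 N) turns the arm up and back over the pivot; below 0.6 rad it snaps shut, past that it springs open to 1.75 rad and stays. The sample's upright is 46 mm beyond the knob.
There are look-alikes about, which are no part of the job. What is shaped like the part that bears tee_d_center but pink is not meant.

How it is judged:
By the outcome, as a careful person would: the job done as asked, in the order asked, and still so for the second after the job is handed in, with the robot touching nothing.
It also fails if it takes over 109 s, if anything falls off the work surface, if the arm or the gripper's body presses on something with over 40 N, if the wrist force passes 120 N, or if a joint passes its speed limit or range.

## Working session

There is one attempt and no reset: what is moved stays moved. The work goes in short steps, Python scripts to look and compute and a tool call to move; the robot and the scene stay as the last step left them, time stands still between calls to the robot, and variables do not carry over. Pictures are saved under pics/ and viewed, and the job is handed in when it is done.

Besides the shell and the picture viewer there is one more tool, called after ">>>" by a JSON object that holds its "method" and its "body". servo_tool: Moves the arm, as the interface text tells. Its arguments: {"type":"object","properties":{"motion":{"type":"array"},"squeeze":{"type":"number"}},"required":["motion"]}

```bash
mkdir -p pics; ls
python3 - <<'E'
from rig import ctrl, capture, get_calibration
import cv2,numpy as np
print(ctrl.sense(), ctrl.hold_point_z)
for n in ["top","side","wrist"]:
    p,d=capture(n); cv2.imwrite(f"pics/{n}0.png",p[:,:,::-1]); np.savez(f"pics/{n}0.npz",p=p,d=d,**{k:v for k,v in get_calibration(n).items()})
    print(n,get_calibration(n))
E
```

```text
pics
{'time_s': 0.0, 'joints': array([ 8.78581249e-01,  3.13470057e-01,  1.49843656e+00,  6.12859844e-06,
        1.33099322e+00, -2.23389130e-01]), 'dq': array([ 1.53574068e-03, -9.61800837e-06, -1.57654912e-04,  1.43395740e-03,
       -2.38671455e-04,  1.32390207e-04]), 'tau': array([ 2.32105785e-04, -4.12267721e+01, -2.59740955e+01, -2.01708781e-04,
        4.16757830e-03,  4.02941134e-05]), 'eef_pos': array([237.05360538, 468.14930376, 230.72500972]), 'ee_rot': array([-2.91542039e-04,  2.32272714e-01,  9.72650481e-01, -5.84972343e-04]), 'force': array([ 0.35215712, -0.40903526,  0.32406462]), 'wrist_torque': array([-0.0391025 ,  0.01585348, -0.03718905]), 'grip_width': 0.9988374914602224} 18.700000000000003
top {'camera_matrix': array([[378.99777761,   0.        , 260.14142863],
       [  0.        , 378.99777761, 191.78798993],
       [  0.        ,   0.        ,   1.        ]]), 'T': array([[ 2.54069897e-02, -9.91242046e-01,  1.29590478e-01,
         3.29700567e+02],
       [-9.99676945e-01, -2.51017525e-02,  3.98848236e-03,
        -8.52905423e+01],
       [-7.00603298e-04, -1
[... 495 characters left out ...]
],
       [-1.30362985e-02, -6.62404563e-01, -7.49032876e-01,
         8.70355636e+02],
       [ 0.00000000e+00,  0.00000000e+00,  0.00000000e+00,
         1.00000000e+00]])}
wrist {'camera_matrix': array([[335.43514175,   0.        , 250.40347192],
       [  0.        , 335.43514175, 190.89008019],
       [  0.        ,   0.        ,   1.        ]]), 'T': array([[ 4.52028020e-01,  8.56990868e-01,  2.47461756e-01,
         1.73797067e+02],
       [ 8.92002529e-01, -4.33827689e-01, -1.26984346e-01,
         4.99902547e+02],
       [-1.46866252e-03,  2.78136995e-01, -9.60540293e-01,
         3.73487782e+02],
       [ 0.00000000e+00,  0.00000000e+00,  0.00000000e+00,
         1.00000000e+00]])}
```

View pics/top0.png

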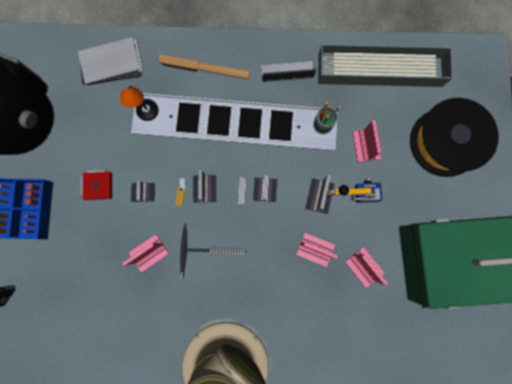

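View pics/side0.png

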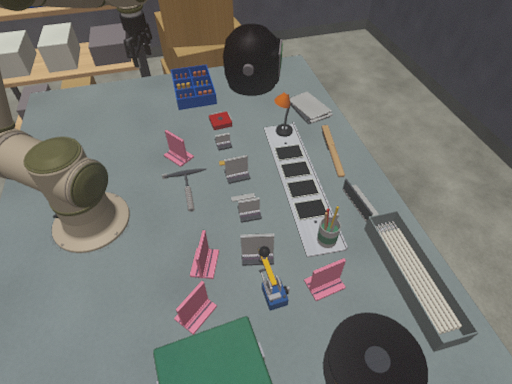

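View pics/wrist0.png

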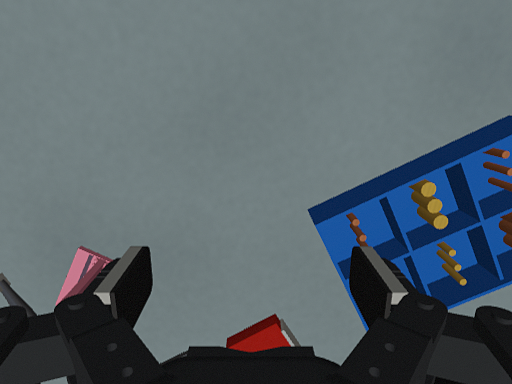

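```bash
cat > h.py <<'E'
import numpy as np
def world(z):
    p,d,K,T=z['p'],z['d'],z['camera_matrix'],z['T']
    v,u=np.mgrid[0:384,0:512]
    c=np.stack([(u-K[0,2])/K[0,0]*d,(v-K[1,2])/K[1,1]*d,d],-1)
    w=c@T[:3,:3].T+T[:3,3]; w[d==0]=np.nan
    return w
E
python3 - <<'E'
import cv2
p=cv2.imread("pics/top0.png")
cv2.imwrite("pics/topc.png",cv2.resize(p[80:220,110:400],None,fx=2.7,fy=2.7,interpolation=cv2.INTER_CUBIC))
p=cv2.imread("pics/side0.png")
cv2.imwrite("pics/sidec.png",cv2.resize(p[90:320,190:360],None,fx=2.6,fy=2.6,interpolation=cv2.INTER_CUBIC))
import numpy as np
from rig import *
from h import world
for n in ["top"]:
    z=np.load(f"pics/{n}0.npz"); w=world(z)
    for lab in ["tee_a_center","tee_b_center","tee_c_center","tee_d_center","pad_a","lamp","clamp_knob"]:
        for r in outline_of(n,lab):
            m=r['pixels']; q=w[m]; q=q[~np.isnan(q[:,0])]
            print(n,lab,round(r['score'],2),np.round(r['bbox']),np.round(np.median(q,0)),"zmax",np.round(np.percentile(q[:,2],97)), "xr",np.round(np.percentile(q[:,0],[2,98])))
E
```

```text
top tee_a_center 0.89 [129. 182. 157. 202.] [459. 240.   9.] zmax 44.0 xr [435. 485.]
top tee_b_center 0.91 [252. 175. 275. 203.] [474. -94.   8.] zmax 62.0 xr [443. 504.]
top tee_c_center 0.96 [193. 172. 214. 202.] [472.  70.   9.] zmax 80.0 xr [436. 508.]
top tee_c_center 0.24 [173. 104. 204. 134.] [674. 128.   9.] zmax 13.0 xr [628. 719.]
top tee_d_center 0.72 [349. 249. 385. 287.] [ 267. -364.    9.] zmax 98.0 xr [226. 313.]
top tee_d_center 0.7 [299. 234. 339. 264.] [ 312. -236.    8.] zmax 98.0 xr [274. 350.]
top tee_d_center 0.63 [356. 121. 380. 160.] [ 603. -371.   20.] zmax 98.0 xr [563. 648.]
top tee_d_center 0.59 [124. 233. 166. 276.] [291. 213.   9.] zmax 98.0 xr [250. 334.]
top tee_d_center 0.58 [305. 174. 335. 212.] [ 457. -241.    9.] zmax 98.0 xr [417. 506.]
top pad_a 0.96 [266. 106. 294. 143.] [ 659. -135.    9.] zmax 13.0 xr [613. 705.]
top pad_a 0.78 [209. 103. 234. 137.] [668.  41.   9.] zmax 13.0 xr [623. 714.]
top pad_a 0.61 [235. 105. 265. 142.] [663. -47.   9.] zmax 13.0 xr [618. 709.]
top lamp 0.63 [123.  86. 160. 119.] [680. 239.  47.] zmax 171.0 xr [655. 724.]
top lamp 0.48 [253. 175. 273. 203.] [474. -95.   8.] zmax 62.0 xr [443. 505.]
top clamp_knob 0.59 [329. 187. 371. 196.] [ 466. -298.   61.] zmax 102.0 xr [457. 476.]
```

View pics/topc.png

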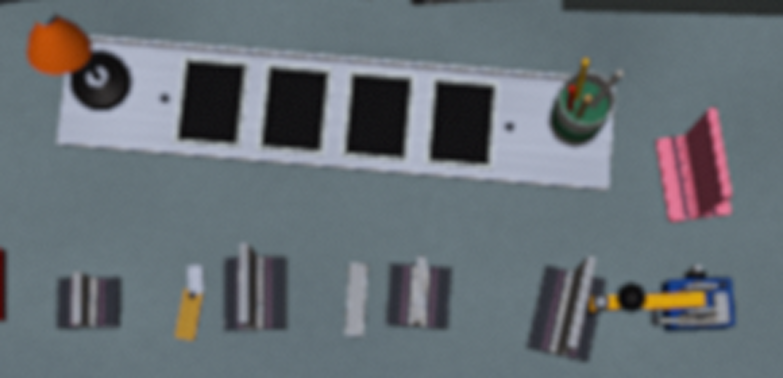

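View pics/sidec.png

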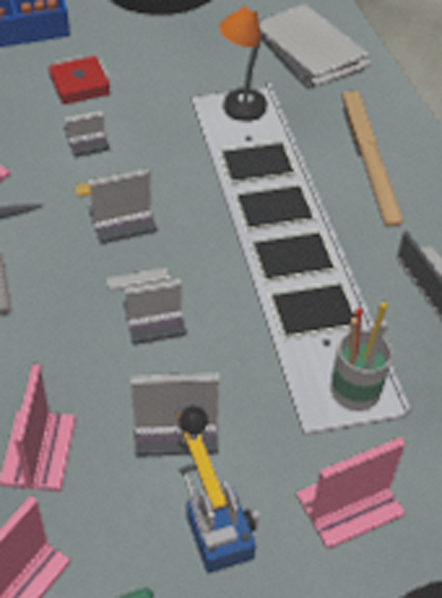

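```bash
cat >> h.py <<'E'
import cv2
from scipy.optimize import least_squares
DIM={'a':(52,44),'b':(64,62),'c':(76,80),'d':(88,98)}
def sdbox(P,c,h):
    q=np.abs(P-c)-h
    return np.linalg.norm(np.maximum(q,0),axis=1)+np.minimum(q.max(1),0)
def fit_tee(w,name,x0,z0=0,zoff=True,rad=75,mask=None):
    L,H=DIM[name]
    m=(np.hypot(w[...,0]-x0[0],w[...,1]-x0[1])<rad)&(w[...,2]>z0+4)&(w[...,2]<z0+H+8)
    if mask is not None: m&=mask
    P=w[m]
    def res(s):
        c,sn=np.cos(s[2]),np.sin(s[2])
        d=P-np.array([s[0],s[1],z0+s[3]])
        q=np.stack([c*d[:,0]+sn*d[:,1],-sn*d[:,0]+c*d[:,1],d[:,2]],1)
        a=sdbox(q,np.array([0,0,4]),np.array([L/2,32,4]))
        b=sdbox(q,np.array([0,0,H/2]),np.array([L/2,4,H/2]))
        return np.minimum(a,b)
    best=None
    for y in ([x0[2]] if len(x0)>2 else [-.4,-.2,0,.2]):
        r=least_squares(res,[x0[0],x0[1],y,0],loss='soft_l1',f_scale=1.5,x_scale=[5,5,.1,5])
        if best is None or r.cost<best.cost: best=r
    return best.x,len(P),np.median(np.abs(best.fun)),P
def pads(w,p,lo=(560,-230),hi=(760,230)):
    g=p.max(2).astype(int)
    m=(g<60)&(w[...,0]>lo[0])&(w[...,0]<hi[0])&(w[...,1]>lo[1])&(w[...,1]<hi[1])&(w[...,2]<25)
    n,lab,st,cen=cv2.connectedComponentsWithStats(m.astype(np.uint8))
    out=[]
    for i in range(1,n):
        if st[i,4]<200: continue
        q=w[lab==i]; r=cv2.minAreaRect(q[:,:2].astype(np.float32))
        out.append((np.round(r[0],1),np.round(r[1],1),round(r[2],1),np.round(q[:,:2].mean(0),1),round(float(np.median(q[:,2])),1)))
    return sorted(out,key=lambda o:-o[0][1])
E
python3 - <<'E'
import numpy as np
from h import *
for n in ["top","side"]:
    z=np.load(f"pics/{n}0.npz"); w=world(z);p=z['p']
    grey=(p.max(2).astype(int)-p.min(2)<45)&(p.max(2)>35)
    for k,x in dict(a=(459,240),b=(474,-94),c=(472,70),d=(457,-241)).items():
        s,nn,e,P=fit_tee(w,k,x,mask=grey,rad=62 if k!='a' else 50); print(n,k,np.round(s,3),nn,round(e,2))
    for o in pads(w,p): print(n,*o)
    # knob
    kk=(p.max(2)<50)&(w[...,2]>78)&(np.hypot(w[...,0]-466,w[...,1]+295)<45)
    P=w[kk]; 
    r=least_squares(lambda c:np.linalg.norm(P-c,axis=1)-14,[466,-290,90],loss='soft_l1'); print('knob',r.x,len(P))
    yel=(p[...,0]>150)&(p[...,2]<90)&(w[...,2]>20)&(np.hypot(w[...,0]-466,w[...,1]+320)<75)
    P=w[yel]; print('yellow',len(P),np.round(P.min(0)),np.round(P.max(0)), np.polyfit(P[:,1],P[:,0],1))
    bl=(p[...,2]>p[...,0].astype(int)+40)&(w[...,2]>3)&(np.hypot(w[...,0]-466,w[...,1]+350)<75)
    print('blue',bl.sum(),cv2.minAreaRect(w[bl][:,:2].astype(np.float32)),w[bl][:,2].max())
E
```

```text
top a [ 4.58367e+02  2.44826e+02  6.00000e-02 -6.22000e-01] 435 0.99
top b [ 4.74419e+02 -9.26710e+01 -5.40000e-02 -5.96000e-01] 541 1.21
top c [ 4.7319e+02  7.4060e+01  3.8000e-02 -4.7000e-01] 636 0.84
top d [ 4.60419e+02 -2.47176e+02 -2.28000e-01 -4.14000e-01] 776 0.98
top [673.6 129.3] [57.  81.5] 86.4 [673.2 129.3] 9.1
top [668.1  41.4] [57.8 81.9] 86.9 [668.1  41.7] 9.1
top [663.1 -46.2] [56.9 82.4] 86.3 [662.6 -46.2] 9.3
top [ 657.4 -134. ] [56.7 81.1] 86.6 [ 657.4 -134. ] 9.2
knob [ 466.62804442 -294.64059228   88.70216497] 66
yellow 130 [ 459. -370.   53.] [ 476. -277.   94.] [-5.82502704e-02  4.48138525e+02]
blue 156 ((471.0733642578125, -376.87030029296875), (49.509490966796875, 65.97415161132812), 4.095550060272217) 69.04107325276664
side a [ 4.55970e+02  2.45504e+02 -3.30000e-02  1.90000e+00] 238 1.38
side b [ 4.71375e+02 -9.28400e+01 -4.80000e-02  1.81200e+00] 515 1.01
side c [4.7109e+02 6.8843e+01 4.1000e-02 1.2540e+00] 580 1.39
side d [ 4.55483e+02 -2.53054e+02 -2.22000e-01  1.59800e+00] 934 1.05
knob [ 463.73185609 -292.82586445   90.52847906] 6
yellow 153 [ 456. -373.   58.] [ 474. -292.   68.] [-7.62110035e-02  4.39401594e+02]
blue 204 ((468.70074462890625, -379.6421203613281), (51.54681396484375, 59.936119079589844), 2.720125198364258) 45.12814257483467
```

```bash
cat >> h.py <<'E'
from scipy.spatial.transform import Rotation as R
def plan(x,y,z,yaw):
    from rig import ctrl
    s=ctrl.sense(); q=s['ee_rot']; Rc=R.from_quat([q[1],q[2],q[3],q[0]])
    c,sn=np.cos(yaw),np.sin(yaw)
    best=None
    for sg in (1,-1):
        Y=sg*np.array([-sn,c,0]); Z=np.array([0,0,-1.]); X=np.cross(Y,Z)
        Rt=R.from_matrix(np.stack([X,Y,Z],1))
        rv=(Rc.inv()*Rt).as_rotvec(degrees=True)
        if best is None or np.linalg.norm(rv)<np.linalg.norm(best[0]): best=(rv,Rt)
    d=np.array([x,y,z])-s['eef_pos']
    print('t',round(s['time_s'],2),'pos',np.round(s['eef_pos'],1),'grip',round(s['grip_width'],3),'F',np.round(s['force'],1))
    print('dr/10deg',np.round(best[0]/10,3),'delta/50 after rot',np.round(best[1].inv().apply(d)/50,3),'before rot',np.round(Rc.inv().apply(d)/50,3))
E
python3 -c "
from h import *
plan(458.4,244.8,200,.03)"
```

```text
t 0.5 pos [237.2 468.3 231.3] grip 1.0 F [-0.  -0.3  0.3]
dr/10deg [-1.000e-03 -0.000e+00 -2.858e+00] delta/50 after rot [-4.288 -4.601  0.625] before rot [-5.967 -1.989  0.625]
```

>>> {"method": "servo_tool", "body": {"motion": [{"dr":[0,0,-0.95],"delta_pos":[0,0,0],"hand":0.7},{"dr":[0,0,-0.95],"delta_pos":[0,0,0],"hand":0.7},{"dr":[0,0,-0.95],"delta_pos":[0,0,0],"hand":0.7},{"dr":[0,0,0],"delta_pos":[-0.75,-0.8,0.1],"hand":0.7},{"dr":[0,0,0],"delta_pos":[-0.75,-0.8,0.1],"hand":0.7},{"dr":[0,0,0],"delta_pos":[-0.75,-0.8,0.1],"hand":0.7},{"dr":[0,0,0],"delta_pos":[-0.75,-0.8,0.1],"hand":0.7},{"dr":[0,0,0],"delta_pos":[-0.75,-0.8,0.1],"hand":0.7},{"dr":[0,0,0],"delta_pos":[-0.5,-0.6,0.1],"hand":0.7},{"dr":[0,0,0],"delta_pos":[0,0,0],"hand":0.7}]}}

```text
time_s: 1.75
eef_pos: [466.7, 241.9, 200.5]
ee_rot: [0.001, -0.024, 1.0, 0.001]
force: [-1.0, 1.0, -0.0]
grip_width: 0.7
```

```bash
cat >> h.py <<'E'
def wfit(name,tee,x0,z0=0,rad=62):
    from rig import ctrl,capture,get_calibration
    K=get_calibration('wrist'); p,d=capture('wrist'); z=dict(p=p,d=d,**K); np.savez(f'pics/{name}.npz',**z); cv2.imwrite(f'pics/{name}.png',p[:,:,::-1])
    w=world(z)
    grey=(p.max(2).astype(int)-p.min(2)<45)&(p.max(2)>35)
    for nm in [0]:
        s,n,e,P=fit_tee(w,tee,x0,z0,mask=grey,rad=rad); print(name,tee,np.round(s,3),n,round(e,2))
    return s
E
python3 -c "
from h import *
s=wfit('w1','a',(458,245),rad=50)
plan(458.4,244.8,200,.03)"
```

```text
w1 a [4.56289e+02 2.45472e+02 4.10000e-02 4.10000e-02] 3303 0.55
t 1.8 pos [465.9 242.9 200.8] grip 0.697 F [-0.3  0.4  0.4]
dr/10deg [0.01  0.009 0.11 ] delta/50 after rot [0.149 0.042 0.016] before rot [0.148 0.045 0.016]
```

View pics/w1.png

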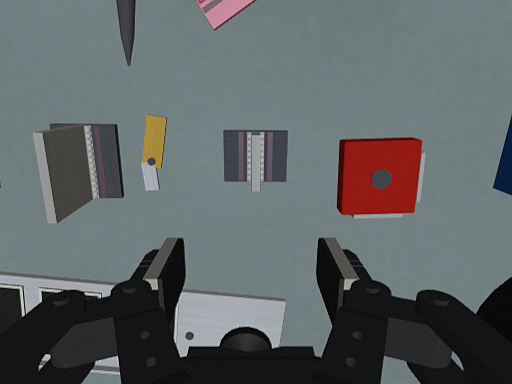

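```bash
python3 -c "
from h import *
z=np.load('pics/w1.npz');w=world(z);p=z['p'];grey=(p.max(2).astype(int)-p.min(2)<45)&(p.max(2)>35)
print(fit_tee(w,'c',(472,72),mask=grey,rad=62)[:3])
plan(456.3,245.5,14,.041)"
```

```text
(array([4.70214523e+02, 7.50400044e+01, 3.66233171e-02, 7.06907956e-02]), 6646, np.float64(0.352596037103178))
t 1.8 pos [465.9 242.9 200.8] grip 0.697 F [-0.3  0.4  0.4]
dr/10deg [0.01  0.009 0.047] delta/50 after rot [0.19  0.059 3.736] before rot [0.195 0.054 3.736]
```

>>> {"method": "servo_tool", "body": {"motion": [{"dr":[0,0,0.05],"delta_pos":[0.19,0.06,0.8],"hand":0.6},{"dr":[0,0,0],"delta_pos":[0,0,0.9],"hand":0.6},{"dr":[0,0,0],"delta_pos":[0,0,0.9],"hand":0.6},{"dr":[0,0,0],"delta_pos":[0,0,0.5],"hand":0.6},{"dr":[0,0,0],"delta_pos":[0,0,0.3],"hand":0.6},{"dr":[0,0,0],"delta_pos":[0,0,0],"hand":0.6},{"dr":[0,0,0],"delta_pos":[0,0,0],"hand":0.6}]}}

```text
time_s: 2.68
eef_pos: [454.0, 252.6, 29.8]
ee_rot: [0.004, -0.024, 1.0, 0.002]
force: [0.0, -0.3, -0.1]
grip_width: 0.6
```

```bash
python3 -c "
from h import *
plan(456.3,245.5,14,.041)"
```

```text
t 2.67 pos [454.  252.6  29.8] grip 0.6 F [ 0.  -0.3 -0.1]
dr/10deg [0.026 0.046 0.041] delta/50 after rot [-0.041 -0.145  0.316] before rot [-0.037 -0.146  0.315]
```

>>> {"method": "servo_tool", "body": {"motion": [{"dr":[0.03,0.05,0.04],"delta_pos":[-0.04,-0.14,0.0],"hand":0.6},{"dr":[0,0,0],"delta_pos":[0,0,0.2],"hand":0.6},{"dr":[0,0,0],"delta_pos":[0,0,0.12],"hand":0.6},{"dr":[0,0,0],"delta_pos":[0,0,0],"hand":0.6}]}}

```text
time_s: 3.18
eef_pos: [457.5, 245.3, 14.4]
ee_rot: [0.001, -0.02, 1.0, -0.0]
force: [-0.5, -0.4, -1.1]
grip_width: 0.604
```

```bash
python3 -c "
from h import *
plan(456.3,245.5,14,.041)"
```

```text
t 3.17 pos [457.5 245.3  14.4] grip 0.604 F [-0.5 -0.4 -1.1]
dr/10deg [-0.002  0.01  -0.005] delta/50 after rot [0.024 0.004 0.007] before rot [0.024 0.004 0.007]
```

Aligned; close the grip.

>>> {"method": "servo_tool", "body": {"motion": [{"dr":[0,0,0],"delta_pos":[0.02,0,0],"hand":0},{"dr":[0,0,0],"delta_pos":[0,0,0],"hand":0},{"dr":[0,0,0],"delta_pos":[0,0,0],"hand":0},{"dr":[0,0,0],"delta_pos":[0,0,0],"hand":0}], "squeeze": 60}}

```text
time_s: 3.68
eef_pos: [456.6, 245.4, 14.6]
ee_rot: [0.001, -0.02, 1.0, -0.0]
force: [0.6, 0.5, -1.9]
grip_width: 0.08
```

```bash
python3 -c "
from h import *
plan(456.3,245.5,14,.041)"
```

```text
t 3.67 pos [456.6 245.4  14.6] grip 0.08 F [ 0.6  0.5 -1.9]
dr/10deg [-0.002  0.013 -0.004] delta/50 after rot [0.005 0.003 0.012] before rot [0.005 0.003 0.012]
```

>>> {"method": "servo_tool", "body": {"motion": [{"dr":[0,0,0],"delta_pos":[0,0,-0.4],"hand":0},{"dr":[0,0,0],"delta_pos":[0,0,-0.8],"hand":0},{"dr":[0,0,0],"delta_pos":[0,0,-0.8],"hand":0},{"dr":[0,0,0],"delta_pos":[0,0,-0.8],"hand":0},{"dr":[0,0,0],"delta_pos":[0,0,0],"hand":0}]}}

```text
time_s: 4.3
eef_pos: [454.4, 245.0, 156.0]
ee_rot: [-0.002, -0.02, 1.0, -0.001]
force: [0.7, 0.5, -3.8]
grip_width: 0.088
```

```bash
python3 -c "
from h import *
plan(650,130,160,-.0615)"
```

```text
t 4.3 pos [454.4 245.  156. ] grip 0.088 F [ 0.7  0.5 -3.8]
dr/10deg [-0.011 -0.026  0.583] delta/50 after rot [-4.047 -2.055 -0.08 ] before rot [-3.817 -2.456 -0.093]
```

Force −3.8 N: the sample (0.32 kg) is held. Now moving to above pad a.

>>> {"method": "servo_tool", "body": {"motion": [{"dr":[-0.01,-0.03,0.58],"delta_pos":[0,0,0],"hand":0},{"dr":[0,0,0],"delta_pos":[-0.5,-0.28,0],"hand":0},{"dr":[0,0,0],"delta_pos":[-0.75,-0.38,0],"hand":0},{"dr":[0,0,0],"delta_pos":[-0.75,-0.38,0],"hand":0},{"dr":[0,0,0],"delta_pos":[-0.75,-0.38,0],"hand":0},{"dr":[0,0,0],"delta_pos":[-0.75,-0.38,0],"hand":0},{"dr":[0,0,0],"delta_pos":[-0.45,-0.2,0],"hand":0},{"dr":[0,0,0],"delta_pos":[0,0,0],"hand":0},{"dr":[0,0,0],"delta_pos":[0,0,0],"hand":0}]}}

```text
time_s: 5.42
eef_pos: [642.2, 128.5, 133.0]
ee_rot: [-0.015, 0.032, 0.999, -0.002]
force: [1.1, -0.7, -4.0]
grip_width: 0.081
```

```bash
python3 -c "
from h import *
from rig import *
plan(671,130,100,-.0615)
K=get_calibration('wrist'); p,d=capture('wrist'); z=dict(p=p,d=d,**K); np.savez('pics/w2.npz',**z); cv2.imwrite('pics/w2.png',p[:,:,::-1])
for o in pads(world(z),p): print(*o)
"
```

```text
t 5.42 pos [642.2 128.5 133. ] grip 0.081 F [ 1.1 -0.7 -4. ]
dr/10deg [-0.026 -0.176 -0.01 ] delta/50 after rot [-0.574  0.066  0.659] before rot [-0.593  0.07   0.641]
[689.5 221.8] [53.6 16.2] 0.1 [688.7 222. ] 20.7
[636.1 130.9] [63.1 15.8] 86.5 [636.1 130.8] 9.9
[666.5  40.5] [63.5 87.6] 86.3 [664.2  39.7] 9.9
[661.3 -47.2] [64.7 88.1] 86.8 [659.3 -47. ] 10.0
```

View pics/w2.png

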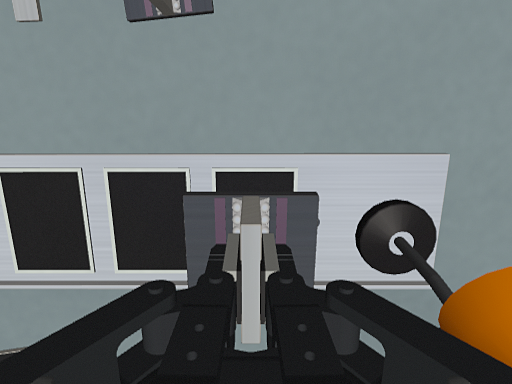

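>>> {"method": "servo_tool", "body": {"motion": [{"dr":[-0.03,-0.18,-0.01],"delta_pos":[0,0,0],"hand":0},{"dr":[0,0,0],"delta_pos":[-0.3,0.04,0.4],"hand":0},{"dr":[0,0,0],"delta_pos":[-0.28,0.03,0.5],"hand":0},{"dr":[0,0,0],"delta_pos":[0,0,0.4],"hand":0},{"dr":[0,0,0],"delta_pos":[0,0,0],"hand":0},{"dr":[0,0,0],"delta_pos":[0,0,0],"hand":0}]}}

```text
time_s: 6.22
eef_pos: [668.6, 134.3, 66.9]
ee_rot: [0.0, 0.028, 1.0, 0.001]
force: [0.8, -0.4, -3.6]
grip_width: 0.078
```

```bash
python3 -c "
from h import *
plan(671.5,128.8,25,-.061)
"
```

```text
t 6.22 pos [668.6 134.3  66.9] grip 0.078 F [ 0.8 -0.4 -3.6]
dr/10deg [0.006 0.002 0.026] delta/50 after rot [-0.064 -0.106  0.838] before rot [-0.063 -0.107  0.838]
```

>>> {"method": "servo_tool", "body": {"motion": [{"dr":[0,0,0.03],"delta_pos":[-0.06,-0.11,0.25],"hand":0},{"dr":[0,0,0],"delta_pos":[0,0,0.25],"hand":0},{"dr":[0,0,0],"delta_pos":[0,0,0.15],"hand":0},{"dr":[0,0,0],"delta_pos":[0,0,0],"hand":0},{"dr":[0,0,0],"delta_pos":[0,0,0],"hand":0}]}}

```text
time_s: 6.85
eef_pos: [671.8, 128.3, 33.7]
ee_rot: [0.001, 0.031, 1.0, 0.001]
force: [-0.2, 0.5, -3.6]
grip_width: 0.086
```

```bash
python3 -c "
from h import *
plan(671.5,128.8,25,-.061)
"
```

```text
t 6.85 pos [671.8 128.3  33.7] grip 0.086 F [-0.2  0.5 -3.6]
dr/10deg [ 0.007  0.013 -0.006] delta/50 after rot [0.007 0.009 0.173] before rot [0.007 0.009 0.173]
```

>>> {"method": "servo_tool", "body": {"motion": [{"dr":[0.01,0.01,0],"delta_pos":[0,0.01,0.08],"hand":0},{"dr":[0,0,0],"delta_pos":[0,0,0.04],"hand":0},{"dr":[0,0,0],"delta_pos":[0,0,0.03],"hand":0},{"dr":[0,0,0],"delta_pos":[0,0,0.02],"hand":0},{"dr":[0,0,0],"delta_pos":[0,0,0],"hand":0}]}}

```text
time_s: 7.48
eef_pos: [672.2, 129.0, 25.3]
ee_rot: [0.001, 0.031, 1.0, -0.0]
force: [-0.5, 0.4, -3.6]
grip_width: 0.083
```

```bash
python3 -c "
from h import *
plan(671.5,128.8,25,-.061)
"
```

```text
t 7.47 pos [672.2 129.   25.3] grip 0.083 F [-0.5  0.4 -3.6]
dr/10deg [-0.003  0.009 -0.005] delta/50 after rot [ 0.013 -0.005  0.006] before rot [ 0.013 -0.005  0.005]
```

>>> {"method": "servo_tool", "body": {"motion": [{"dr":[0,0,0],"delta_pos":[0.01,0,0.015],"hand":0},{"dr":[0,0,0],"delta_pos":[0,0,0.01],"hand":0},{"dr":[0,0,0],"delta_pos":[0,0,0],"hand":0}]}}

```text
time_s: 7.85
eef_pos: [671.8, 129.0, 24.7]
ee_rot: [0.001, 0.031, 1.0, -0.0]
force: [0.4, -0.0, -4.1]
grip_width: 0.077
```

>>> {"method": "servo_tool", "body": {"motion": [{"dr":[0,0,0],"delta_pos":[0,0,0.02],"hand":0},{"dr":[0,0,0],"delta_pos":[0,0,0],"hand":0}]}}

```text
time_s: 8.1
eef_pos: [671.9, 129.0, 24.7]
ee_rot: [0.001, 0.031, 1.0, -0.0]
force: [-0.4, -0.1, -3.6]
grip_width: 0.08
```

>>> {"method": "servo_tool", "body": {"motion": [{"dr":[0,0,0],"delta_pos":[0,0,0.03],"hand":0},{"dr":[0,0,0],"delta_pos":[0,0,0.03],"hand":0}]}}

```text
time_s: 8.35
eef_pos: [672.2, 129.0, 24.6]
ee_rot: [0.002, 0.031, 1.0, -0.0]
force: [-6.4, -2.2, 10.9]
grip_width: 0.081
```

>>> {"method": "servo_tool", "body": {"motion": [{"dr":[0,0,0],"delta_pos":[0,0,-0.01],"hand":0.4},{"dr":[0,0,0],"delta_pos":[0,0,0],"hand":0.4},{"dr":[0,0,0],"delta_pos":[0,0,0],"hand":0.4},{"dr":[0,0,0],"delta_pos":[0,0,-0.3],"hand":0.4},{"dr":[0,0,0],"delta_pos":[0,0,-0.8],"hand":0.4},{"dr":[0,0,0],"delta_pos":[0,0,-0.8],"hand":0.4},{"dr":[0,0,0],"delta_pos":[0,0,-0.8],"hand":0.4},{"dr":[0,0,0],"delta_pos":[0,0,-0.8],"hand":0.4},{"dr":[0,0,0],"delta_pos":[0,0,0],"hand":0.4}]}}

```text
time_s: 9.48
eef_pos: [672.1, 129.2, 211.5]
ee_rot: [0.005, 0.031, 1.0, -0.0]
force: [-0.3, 0.5, -0.3]
grip_width: 0.399
```

```bash
python3 -c "
from h import *
wfit('w3','a',(672,129),z0=10,rad=50)
z=np.load('pics/w3.npz')
for o in pads(world(z),z['p']): print(*o)
plan(470.2,75,180,.037)
"
```

```text
w3 a [ 6.72182e+02  1.28836e+02 -5.90000e-02  1.60000e-02] 3206 0.51
[689.6 221.8] [53.5 16.1] 0.0 [689.5 222.2] 21.0
[637.4 131. ] [62.4 17.9] 86.4 [637.5 130.9] 9.9
[706.9 126.6] [62.1 17. ] 84.4 [707.7 126.6] 9.9
[666.   40.6] [63.4 86.4] 86.6 [664.4  40.9] 9.9
[660.6 -47.3] [64.1 86.4] 86.4 [659. -47.] 9.9
[ 656.  -121.7] [39.  86.6] 86.0 [ 659.3 -118.5] 10.0
t 9.53 pos [671.4 129.2 209.2] grip 0.397 F [ 0.9 -0.4  0.1]
dr/10deg [-0.005  0.037 -0.566] delta/50 after rot [ 4.062 -0.934  0.583] before rot [ 3.954 -1.33   0.558]
```

View pics/w3.png

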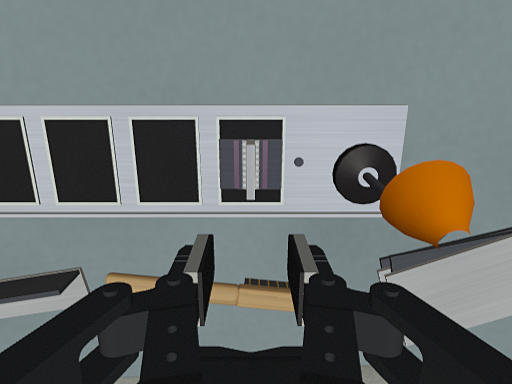

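```bash
python3 -c "
from h import *
plan(475,-93,200,-.05)
"
```

```text
t 9.53 pos [671.4 129.2 209.2] grip 0.397 F [ 0.9 -0.4  0.1]
dr/10deg [-0.003  0.038 -0.067] delta/50 after rot [ 3.702 -4.634  0.183] before rot [ 3.648 -4.677  0.162]
```

>>> {"method": "servo_tool", "body": {"motion": [{"dr":[0,0.04,-0.07],"delta_pos":[0.4,-0.4,0],"hand":0.6},{"dr":[0,0,0],"delta_pos":[0.7,-0.9,0],"hand":0.6},{"dr":[0,0,0],"delta_pos":[0.7,-0.9,0],"hand":0.6},{"dr":[0,0,0],"delta_pos":[0.7,-0.9,0],"hand":0.6},{"dr":[0,0,0],"delta_pos":[0.7,-0.9,0.1],"hand":0.6},{"dr":[0,0,0],"delta_pos":[0.5,-0.6,0.1],"hand":0.6},{"dr":[0,0,0],"delta_pos":[0,0,0],"hand":0.6},{"dr":[0,0,0],"delta_pos":[0,0,0],"hand":0.6}]}}

```text
time_s: 10.52
eef_pos: [465.3, -96.0, 192.6]
ee_rot: [-0.006, 0.024, 1.0, 0.001]
force: [-0.0, 0.3, -0.1]
grip_width: 0.599
```

```bash
python3 -c "
from h import *
s=wfit('w4','b',(472,-93))
plan(s[0],s[1],32,s[2])
z=np.load('pics/w4.npz');w=world(z);p=z['p'];grey=(p.max(2).astype(int)-p.min(2)<45)&(p.max(2)>35)
print(fit_tee(w,'d',(458,-248,-.22),mask=grey,rad=62)[:3])
"
```

```text
w4 b [ 4.7136e+02 -9.1176e+01 -2.7000e-02  7.4000e-02] 4420 0.61
t 10.57 pos [465.4 -95.8 192.5] grip 0.601 F [ 1.  -0.3  0.6]
dr/10deg [ 0.01  -0.07  -0.122] delta/50 after rot [-0.117  0.096  3.211] before rot [-0.155  0.094  3.209]
(array([ 4.57112698e+02, -2.46118571e+02, -2.16627495e-01,  1.03431647e-01]), 9206, np.float64(0.31894045444625263))
```

View pics/w4.png

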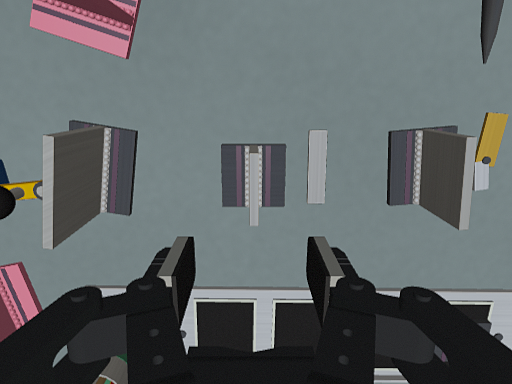

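>>> {"method": "servo_tool", "body": {"motion": [{"dr":[0.01,-0.07,-0.12],"delta_pos":[-0.1,0.08,0],"hand":0.6},{"dr":[0,0,0],"delta_pos":[0,0,0.8],"hand":0.6},{"dr":[0,0,0],"delta_pos":[0,0,0.8],"hand":0.6},{"dr":[0,0,0],"delta_pos":[0,0,0.6],"hand":0.6},{"dr":[0,0,0],"delta_pos":[0,0,0],"hand":0.6},{"dr":[0,0,0],"delta_pos":[0,0,0],"hand":0.6}]}}

```text
time_s: 11.32
eef_pos: [475.4, -88.0, 80.6]
ee_rot: [0.003, 0.008, 1.0, -0.001]
force: [-0.8, -1.2, 1.6]
grip_width: 0.599
```

```bash
python3 -c "
from h import *
plan(471.4,-91.2,32,-.027)
"
```

```text
t 11.32 pos [475.4 -88.   80.6] grip 0.599 F [-0.8 -1.2  1.6]
dr/10deg [-0.006  0.035  0.065] delta/50 after rot [ 0.078 -0.065  0.973] before rot [ 0.084 -0.063  0.972]
```

>>> {"method": "servo_tool", "body": {"motion": [{"dr":[0,0.04,0.06],"delta_pos":[0.08,-0.06,0.2],"hand":0.5},{"dr":[0,0,0],"delta_pos":[0,0,0.4],"hand":0.5},{"dr":[0,0,0],"delta_pos":[0,0,0.35],"hand":0.5},{"dr":[0,0,0],"delta_pos":[0,0,0.1],"hand":0.5},{"dr":[0,0,0],"delta_pos":[0,0,0],"hand":0.5}]}}

```text
time_s: 11.95
eef_pos: [473.2, -92.4, 29.6]
ee_rot: [0.003, 0.014, 1.0, -0.002]
force: [-0.2, -0.3, 0.8]
grip_width: 0.501
```

```bash
python3 -c "
from h import *
plan(471.4,-91.2,32,-.027)
"
```

```text
t 11.95 pos [473.2 -92.4  29.6] grip 0.501 F [-0.2 -0.3  0.8]
dr/10deg [-0.025  0.03  -0.001] delta/50 after rot [ 0.036  0.023 -0.049] before rot [ 0.036  0.022 -0.049]
```

>>> {"method": "servo_tool", "body": {"motion": [{"dr":[-0.03,0.03,0],"delta_pos":[0.04,0.02,0],"hand":0.5},{"dr":[0,0,0],"delta_pos":[0,0,0],"hand":0.3},{"dr":[0,0,0],"delta_pos":[0,0,0],"hand":0},{"dr":[0,0,0],"delta_pos":[0,0,0],"hand":0},{"dr":[0,0,0],"delta_pos":[0,0,0],"hand":0}]}}

```text
time_s: 12.58
eef_pos: [471.9, -91.7, 31.2]
ee_rot: [0.001, 0.014, 1.0, -0.0]
force: [0.4, 0.2, -0.8]
grip_width: 0.087
```

```bash
python3 -c "
from h import *
plan(471.4,-91.2,32,-.027)
plan(471.4,-91.2,170,-.061)
"
```

```text
t 12.57 pos [471.9 -91.7  31.2] grip 0.087 F [ 0.4  0.2 -0.8]
dr/10deg [-0.     0.014 -0.001] delta/50 after rot [ 0.011  0.01  -0.017] before rot [ 0.011  0.01  -0.017]
t 12.57 pos [471.9 -91.7  31.2] grip 0.087 F [ 0.4  0.2 -0.8]
dr/10deg [-0.     0.014  0.193] delta/50 after rot [ 0.011  0.01  -2.777] before rot [ 0.004  0.01  -2.777]
```

>>> {"method": "servo_tool", "body": {"motion": [{"dr":[0,0,0],"delta_pos":[0,0,-0.3],"hand":0},{"dr":[0,0.01,0.19],"delta_pos":[0,0,-0.7],"hand":0},{"dr":[0,0,0],"delta_pos":[0,0,-0.8],"hand":0},{"dr":[0,0,0],"delta_pos":[0,0,-0.5],"hand":0},{"dr":[0,0,0],"delta_pos":[0,0,0],"hand":0}]}}

```text
time_s: 13.2
eef_pos: [470.5, -91.1, 151.4]
ee_rot: [-0.001, 0.031, 1.0, 0.0]
force: [0.2, -1.0, -4.8]
grip_width: 0.081
```

```bash
python3 -c "
from h import *
plan(666.5,40.6,120,-.061)
"
```

```text
t 13.2 pos [470.5 -91.1 151.4] grip 0.081 F [ 0.2 -1.  -4.8]
dr/10deg [ 0.005 -0.011 -0.002] delta/50 after rot [-3.752  2.868  0.628] before rot [-3.753  2.868  0.623]
```

>>> {"method": "servo_tool", "body": {"motion": [{"dr":[0,-0.01,0],"delta_pos":[-0.4,0.3,0],"hand":0},{"dr":[0,0,0],"delta_pos":[-0.75,0.57,0],"hand":0},{"dr":[0,0,0],"delta_pos":[-0.75,0.57,0],"hand":0},{"dr":[0,0,0],"delta_pos":[-0.75,0.57,0],"hand":0},{"dr":[0,0,0],"delta_pos":[-0.7,0.57,0],"hand":0},{"dr":[0,0,0],"delta_pos":[-0.35,0.27,0],"hand":0},{"dr":[0,0,0],"delta_pos":[0,0,0],"hand":0},{"dr":[0,0,0],"delta_pos":[0,0,0],"hand":0}]}}

```text
time_s: 14.2
eef_pos: [664.3, 44.3, 138.7]
ee_rot: [-0.009, 0.032, 0.999, 0.001]
force: [0.6, 0.3, -3.4]
grip_width: 0.086
```

```bash
python3 -c "
from h import *
plan(666.7,40.6,80,-.061)
"
```

```text
t 14.2 pos [664.3  44.3 138.7] grip 0.086 F [ 0.6  0.3 -3.4]
dr/10deg [ 0.012 -0.108 -0.012] delta/50 after rot [-0.052 -0.07   1.175] before rot [-0.075 -0.073  1.173]
```

>>> {"method": "servo_tool", "body": {"motion": [{"dr":[0.01,-0.11,-0.01],"delta_pos":[-0.06,-0.07,0],"hand":0},{"dr":[0,0,0],"delta_pos":[0,0,0.6],"hand":0},{"dr":[0,0,0],"delta_pos":[0,0,0.6],"hand":0},{"dr":[0,0,0],"delta_pos":[0,0,0.3],"hand":0},{"dr":[0,0,0],"delta_pos":[0,0,0],"hand":0},{"dr":[0,0,0],"delta_pos":[0,0,0],"hand":0}]}}

```text
time_s: 14.95
eef_pos: [666.9, 36.7, 64.5]
ee_rot: [0.003, 0.032, 0.999, -0.0]
force: [-0.3, 0.2, -3.8]
grip_width: 0.082
```

```bash
python3 -c "
from h import *
plan(666.7,40.6,41.2,-.061)
"
```

```text
t 14.95 pos [666.9  36.7  64.5] grip 0.082 F [-0.3  0.2 -3.8]
dr/10deg [-0.004  0.04  -0.021] delta/50 after rot [0.009 0.078 0.466] before rot [0.012 0.079 0.466]
```

>>> {"method": "servo_tool", "body": {"motion": [{"dr":[0,0.04,-0.02],"delta_pos":[0.01,0.08,0.1],"hand":0},{"dr":[0,0,0],"delta_pos":[0,0,0.15],"hand":0},{"dr":[0,0,0],"delta_pos":[0,0,0.1],"hand":0},{"dr":[0,0,0],"delta_pos":[0,0,0],"hand":0},{"dr":[0,0,0],"delta_pos":[0,0,0],"hand":0}]}}

```text
time_s: 15.58
eef_pos: [667.5, 41.0, 47.6]
ee_rot: [0.001, 0.03, 1.0, -0.0]
force: [0.1, 0.5, -3.6]
grip_width: 0.081
```

```bash
python3 -c "
from h import *
plan(666.7,40.6,41.2,-.061)
"
```

```text
t 15.57 pos [667.5  41.   47.6] grip 0.081 F [ 0.1  0.5 -3.6]
dr/10deg [-0.005  0.014  0.003] delta/50 after rot [ 0.016 -0.009  0.129] before rot [ 0.017 -0.009  0.129]
```

>>> {"method": "servo_tool", "body": {"motion": [{"dr":[0,0.01,0],"delta_pos":[0.02,-0.01,0.06],"hand":0},{"dr":[0,0,0],"delta_pos":[0,0,0.04],"hand":0},{"dr":[0,0,0],"delta_pos":[0,0,0.03],"hand":0},{"dr":[0,0,0],"delta_pos":[0,0,0.02],"hand":0},{"dr":[0,0,0],"delta_pos":[0,0,0.02],"hand":0}]}}

```text
time_s: 16.2
eef_pos: [666.9, 40.4, 41.2]
ee_rot: [0.001, 0.03, 1.0, -0.001]
force: [-5.6, -0.4, 5.9]
grip_width: 0.078
```

```bash
python3 -c "
from h import *
plan(666.7,40.6,41.2,-.061)
"
```

```text
t 16.2 pos [666.9  40.4  41.2] grip 0.078 F [-5.6 -0.4  5.9]
dr/10deg [-0.007  0.013  0.003] delta/50 after rot [0.004 0.004 0.   ] before rot [0.004 0.004 0.   ]
```

>>> {"method": "servo_tool", "body": {"motion": [{"dr":[0,0,0],"delta_pos":[0,0,-0.01],"hand":0.4},{"dr":[0,0,0],"delta_pos":[0,0,0],"hand":0.4},{"dr":[0,0,0],"delta_pos":[0,0,0],"hand":0.4},{"dr":[0,0,0],"delta_pos":[0,0,-0.3],"hand":0.4},{"dr":[0,0,0],"delta_pos":[0,0,-0.8],"hand":0.4},{"dr":[0,0,0],"delta_pos":[0,0,-0.8],"hand":0.4},{"dr":[0,0,0],"delta_pos":[0,0,-0.8],"hand":0.4},{"dr":[0,0,0],"delta_pos":[0,0,-0.5],"hand":0.4},{"dr":[0,0,0],"delta_pos":[0,0,0],"hand":0.4}]}}

```text
time_s: 17.32
eef_pos: [667.2, 40.6, 212.6]
ee_rot: [0.005, 0.03, 1.0, -0.001]
force: [0.6, -0.1, -0.2]
grip_width: 0.4
```

```bash
python3 -c "
from h import *
wfit('w5','b',(666.5,40.6),z0=10,rad=58)
z=np.load('pics/w5.npz')
for o in pads(world(z),z['p']): print(*o)
plan(475,75,200,.037)
"
```

```text
w5 b [ 6.67761e+02  4.07450e+01 -5.70000e-02  4.20000e-02] 4129 0.6
[689.1 221.9] [16.1 53.3] 89.9 [690.9 221.3] 20.0
[655.4 129.4] [64.1 53.2] 86.3 [638.7 129.7] 9.9
[699.2 126.7] [64.1 30.3] 86.4 [707.1 123.4] 9.8
[629.3  43.1] [62.1 11.4] 86.5 [629.2  43. ] 9.9
[660.9 -47.1] [63.4 85.6] 86.6 [659.3 -46.9] 9.9
[ 655.6 -135.2] [64.1 85.6] 86.4 [ 654.  -134.9] 9.9
t 17.38 pos [666.8  40.6 211.1] grip 0.398 F [-0.1  0.7 -0.1]
dr/10deg [-0.01   0.042 -0.559] delta/50 after rot [3.807 0.83  0.221] before rot [3.872 0.455 0.192]
```

>>> {"method": "servo_tool", "body": {"motion": [{"dr":[0,0.04,-0.56],"delta_pos":[0.3,0,0],"hand":0.6},{"dr":[0,0,0],"delta_pos":[0.8,0.19,0],"hand":0.6},{"dr":[0,0,0],"delta_pos":[0.8,0.19,0],"hand":0.6},{"dr":[0,0,0],"delta_pos":[0.8,0.19,0.1],"hand":0.6},{"dr":[0,0,0],"delta_pos":[0.7,0.15,0.1],"hand":0.6},{"dr":[0,0,0],"delta_pos":[0.4,0.1,0],"hand":0.6},{"dr":[0,0,0],"delta_pos":[0,0,0],"hand":0.6},{"dr":[0,0,0],"delta_pos":[0,0,0],"hand":0.6}]}}

```text
time_s: 18.38
eef_pos: [465.2, 76.5, 190.9]
ee_rot: [-0.008, -0.02, 1.0, 0.0]
force: [-0.7, 0.1, 0.4]
grip_width: 0.601
```

```bash
python3 -c "
from h import *
s=wfit('w6','c',(470,75,.037),rad=62)
plan(s[0],s[1],48,s[2])
"
```

```text
w6 c [4.70161e+02 7.61410e+01 5.00000e-02 3.60000e-02] 5080 0.53
t 18.43 pos [465.2  76.4 190.9] grip 0.601 F [-0.1 -1.   1.2]
dr/10deg [ 0.004 -0.094 -0.058] delta/50 after rot [-0.099 -0.011  2.857] before rot [-0.146 -0.011  2.855]
```

>>> {"method": "servo_tool", "body": {"motion": [{"dr":[0,-0.09,-0.06],"delta_pos":[-0.1,-0.01,0],"hand":0.6},{"dr":[0,0,0],"delta_pos":[0,0,0.6],"hand":0.6},{"dr":[0,0,0],"delta_pos":[0,0,0.8],"hand":0.6},{"dr":[0,0,0],"delta_pos":[0,0,0.6],"hand":0.6},{"dr":[0,0,0],"delta_pos":[0,0,0],"hand":0.6},{"dr":[0,0,0],"delta_pos":[0,0,0],"hand":0.6}]}}

```text
time_s: 19.18
eef_pos: [475.1, 75.1, 88.6]
ee_rot: [0.003, -0.026, 1.0, 0.0]
force: [1.0, -0.7, 0.3]
grip_width: 0.601
```

```bash
python3 -c "
from h import *
plan(470.1,76,48,.047)
"
```

```text
t 19.18 pos [475.1  75.1  88.6] grip 0.601 F [ 1.  -0.7  0.3]
dr/10deg [0.001 0.034 0.025] delta/50 after rot [0.099 0.022 0.813] before rot [0.104 0.023 0.812]
```

>>> {"method": "servo_tool", "body": {"motion": [{"dr":[0,0.03,0.02],"delta_pos":[0.1,0.02,0.1],"hand":0.5},{"dr":[0,0,0],"delta_pos":[0,0,0.35],"hand":0.5},{"dr":[0,0,0],"delta_pos":[0,0,0.3],"hand":0.5},{"dr":[0,0,0],"delta_pos":[0,0,0.1],"hand":0.5},{"dr":[0,0,0],"delta_pos":[0,0,0],"hand":0.5}]}}

```text
time_s: 19.8
eef_pos: [471.7, 75.9, 47.6]
ee_rot: [0.003, -0.024, 1.0, -0.0]
force: [0.3, 0.5, 1.5]
grip_width: 0.501
```

```bash
python3 -c "
from h import *
plan(470.1,76,48,.047)
"
```

```text
t 19.8 pos [471.7  75.9  47.6] grip 0.501 F [0.3 0.5 1.5]
dr/10deg [-0.004  0.037  0.004] delta/50 after rot [ 0.031  0.004 -0.008] before rot [ 0.031  0.004 -0.008]
```

>>> {"method": "servo_tool", "body": {"motion": [{"dr":[0,0.04,0],"delta_pos":[0.03,0,0],"hand":0.5},{"dr":[0,0,0],"delta_pos":[0,0,0],"hand":0.3},{"dr":[0,0,0],"delta_pos":[0,0,0],"hand":0},{"dr":[0,0,0],"delta_pos":[0,0,0],"hand":0},{"dr":[0,0,0],"delta_pos":[0,0,0],"hand":0}]}}

```text
time_s: 20.42
eef_pos: [470.8, 75.7, 48.6]
ee_rot: [0.001, -0.024, 1.0, -0.0]
force: [0.8, -0.1, -1.3]
grip_width: 0.083
```

```bash
python3 -c "
from h import *
plan(470.1,76,200,-.061)
"
```

```text
t 20.43 pos [470.8  75.7  48.6] grip 0.083 F [ 0.8 -0.1 -1.3]
dr/10deg [-0.005  0.007  0.623] delta/50 after rot [ 0.014  0.005 -3.027] before rot [ 0.009  0.004 -3.027]
```

>>> {"method": "servo_tool", "body": {"motion": [{"dr":[0,0,0],"delta_pos":[0,0,-0.3],"hand":0},{"dr":[0,0,0.62],"delta_pos":[0,0,-0.7],"hand":0},{"dr":[0,0,0],"delta_pos":[0,0,-0.8],"hand":0},{"dr":[0,0,0],"delta_pos":[0,0,-0.7],"hand":0},{"dr":[0,0,0],"delta_pos":[0,0,0],"hand":0}], "squeeze": 80}}

```text
time_s: 21.05
eef_pos: [468.5, 76.2, 178.2]
ee_rot: [-0.002, 0.032, 0.999, -0.0]
force: [-0.3, 0.2, -6.4]
grip_width: 0.082
```

```bash
python3 -c "
from h import *
plan(661.2,-47.1,160,-.061)
"
```

```text
t 21.05 pos [468.5  76.2 178.2] grip 0.082 F [-0.3  0.2 -6.4]
dr/10deg [-0.003 -0.022 -0.017] delta/50 after rot [-3.996 -2.226  0.364] before rot [-4.005 -2.213  0.35 ]
```

>>> {"method": "servo_tool", "body": {"motion": [{"dr":[0,-0.02,-0.02],"delta_pos":[-0.4,-0.22,0],"hand":0},{"dr":[0,0,0],"delta_pos":[-0.8,-0.45,0],"hand":0},{"dr":[0,0,0],"delta_pos":[-0.8,-0.45,0],"hand":0},{"dr":[0,0,0],"delta_pos":[-0.8,-0.45,0],"hand":0},{"dr":[0,0,0],"delta_pos":[-0.75,-0.4,0],"hand":0},{"dr":[0,0,0],"delta_pos":[-0.4,-0.22,0],"hand":0},{"dr":[0,0,0],"delta_pos":[0,0,0],"hand":0},{"dr":[0,0,0],"delta_pos":[0,0,0],"hand":0}]}}

```text
time_s: 22.05
eef_pos: [657.4, -47.0, 159.3]
ee_rot: [-0.013, 0.03, 0.999, 0.002]
force: [0.5, -0.1, -6.2]
grip_width: 0.078
```

```bash
python3 -c "
from h import *
plan(661.2,-47.1,100,-.061)
"
```

```text
t 22.05 pos [657.4 -47.  159.3] grip 0.078 F [ 0.5 -0.1 -6.2]
dr/10deg [ 0.023 -0.153  0.01 ] delta/50 after rot [-0.075  0.003  1.186] before rot [-1.070e-01 -1.000e-03  1.184e+00]
```

>>> {"method": "servo_tool", "body": {"motion": [{"dr":[0.02,-0.15,0.01],"delta_pos":[-0.08,0,0],"hand":0},{"dr":[0,0,0],"delta_pos":[0,0,0.6],"hand":0},{"dr":[0,0,0],"delta_pos":[0,0,0.6],"hand":0},{"dr":[0,0,0],"delta_pos":[0,0,0.2],"hand":0},{"dr":[0,0,0],"delta_pos":[0,0,0],"hand":0},{"dr":[0,0,0],"delta_pos":[0,0,0],"hand":0}]}}

```text
time_s: 22.8
eef_pos: [661.2, -44.9, 90.2]
ee_rot: [0.004, 0.029, 1.0, -0.0]
force: [0.3, 0.1, -5.1]
grip_width: 0.083
```

```bash
python3 -c "
from h import *
plan(661.2,-47.1,58.6,-.061)
"
```

```text
t 22.8 pos [661.2 -44.9  90.2] grip 0.083 F [ 0.3  0.1 -5.1]
dr/10deg [-0.002  0.041  0.013] delta/50 after rot [-0.002 -0.044  0.632] before rot [ 0.003 -0.043  0.632]
```

>>> {"method": "servo_tool", "body": {"motion": [{"dr":[0,0.04,0.01],"delta_pos":[0,-0.04,0.1],"hand":0},{"dr":[0,0,0],"delta_pos":[0,0,0.25],"hand":0},{"dr":[0,0,0],"delta_pos":[0,0,0.15],"hand":0},{"dr":[0,0,0],"delta_pos":[0,0,0],"hand":0},{"dr":[0,0,0],"delta_pos":[0,0,0],"hand":0}]}}

```text
time_s: 23.42
eef_pos: [661.8, -47.3, 64.8]
ee_rot: [0.001, 0.03, 1.0, -0.0]
force: [-0.4, -1.0, -5.9]
grip_width: 0.077
```

```bash
python3 -c "
from h import *
plan(661.2,-47.1,58.6,-.061)
"
```

```text
t 23.43 pos [661.8 -47.3  64.8] grip 0.077 F [-0.4 -1.  -5.9]
dr/10deg [-0.004  0.012  0.001] delta/50 after rot [0.012 0.003 0.125] before rot [0.012 0.003 0.125]
```

>>> {"method": "servo_tool", "body": {"motion": [{"dr":[0,0.01,0],"delta_pos":[0.02,0,0.06],"hand":0},{"dr":[0,0,0],"delta_pos":[0,0,0.04],"hand":0},{"dr":[0,0,0],"delta_pos":[0,0,0.03],"hand":0},{"dr":[0,0,0],"delta_pos":[0,0,0.02],"hand":0},{"dr":[0,0,0],"delta_pos":[0,0,0.02],"hand":0}]}}

```text
time_s: 24.05
eef_pos: [661.2, -47.4, 58.7]
ee_rot: [0.001, 0.03, 1.0, -0.001]
force: [-6.2, 0.9, 5.5]
grip_width: 0.078
```

```bash
python3 -c "
from h import *
plan(661.2,-47.1,58.6,-.061)
"
```

```text
t 24.05 pos [661.2 -47.4  58.7] grip 0.078 F [-6.2  0.9  5.5]
dr/10deg [-0.008  0.013  0.003] delta/50 after rot [0.001 0.007 0.002] before rot [0.001 0.007 0.002]
```

>>> {"method": "servo_tool", "body": {"motion": [{"dr":[0,0,0],"delta_pos":[0,0,-0.01],"hand":0.4},{"dr":[0,0,0],"delta_pos":[0,0,0],"hand":0.4},{"dr":[0,0,0],"delta_pos":[0,0,0],"hand":0.4},{"dr":[0,0,0],"delta_pos":[0,0,-0.3],"hand":0.4},{"dr":[0,0,0],"delta_pos":[0,0,-0.8],"hand":0.4},{"dr":[0,0,0],"delta_pos":[0,0,-0.8],"hand":0.4},{"dr":[0,0,0],"delta_pos":[0,0,-0.8],"hand":0.4},{"dr":[0,0,0],"delta_pos":[0,0,-0.4],"hand":0.4},{"dr":[0,0,0],"delta_pos":[0,0,0],"hand":0.4}]}}

```text
time_s: 25.18
eef_pos: [661.8, -47.3, 225.5]
ee_rot: [0.006, 0.03, 1.0, -0.002]
force: [0.6, 0.1, 0.2]
grip_width: 0.4
```

```bash
python3 -c "
from h import *
wfit('w7','c',(661,-47.1),z0=10,rad=58)
z=np.load('pics/w7.npz')
for o in pads(world(z),z['p']): print(*o)
plan(490,-270,240,-.061)
"
```

```text
w7 c [ 6.61646e+02 -4.65570e+01 -5.40000e-02  2.10000e-02] 4590 0.6
[690.6 221. ] [54.  16.4] 1.1 [691.6 219.6] 18.8
[672.3 128.1] [64.9 86.1] 86.5 [662.4 125.3] 9.8
[644.9  41.4] [64.9 44. ] 86.7 [630.1  41.7] 9.9
[704.5  24.5] [33.9  8.9] 85.1 [704.6  23.6] 9.7
[620.5 -44.4] [62.9  5.7] 86.5 [620.6 -43.5] 10.1
[ 655.3 -134.9] [63.5 86.2] 86.5 [ 653.6 -134.8] 9.9
t 25.23 pos [661.6 -47.3 224.3] grip 0.403 F [-0.  -0.3  1. ]
dr/10deg [-0.015  0.057  0.002] delta/50 after rot [ 3.153 -4.656 -0.314] before rot [ 3.151 -4.656 -0.332]
```

View pics/w7.png

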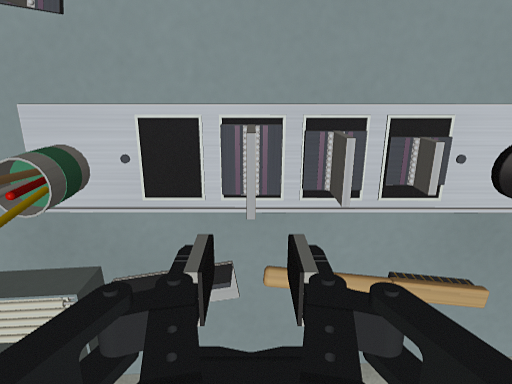

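```bash
python3 -c "
from h import *
from rig import ctrl
print(np.round(ctrl.sense()['joints'],2))
plan(464.5,-293.5,220,-.061)
plan(464.5,-293.5,220,-1.51)
"
```

```text
[-0.25  0.63  1.04 -0.    1.47 -1.76]
t 25.23 pos [661.6 -47.3 224.3] grip 0.403 F [-0.  -0.3  1. ]
dr/10deg [-0.015  0.057  0.002] delta/50 after rot [ 3.634 -5.156  0.086] before rot [ 3.636 -5.155  0.064]
t 25.23 pos [661.6 -47.3 224.3] grip 0.403 F [-0.  -0.3  1. ]
dr/10deg [0.029 0.058 8.304] delta/50 after rot [-4.676 -4.233  0.086] before rot [ 3.636 -5.155  0.064]
```

>>> {"method": "servo_tool", "body": {"motion": [{"dr":[-0.01,0.06,0],"delta_pos":[0.4,-0.5,0],"hand":0.6},{"dr":[0,0,0],"delta_pos":[0.6,-0.9,0],"hand":0.6},{"dr":[0,0,0],"delta_pos":[0.6,-0.9,0],"hand":0.6},{"dr":[0,0,0],"delta_pos":[0.6,-0.9,0],"hand":0.6},{"dr":[0,0,0],"delta_pos":[0.6,-0.9,0],"hand":0.6},{"dr":[0,0,0],"delta_pos":[0.5,-0.7,0],"hand":0.6},{"dr":[0,0,0.9],"delta_pos":[0,0,0],"hand":0.6},{"dr":[0,0,0.95],"delta_pos":[0,0,0],"hand":0.6},{"dr":[0,0,0.95],"delta_pos":[0,0,0],"hand":0.6},{"dr":[0,0,0.95],"delta_pos":[0,0,0],"hand":0.6},{"dr":[0,0,0.95],"delta_pos":[0,0,0],"hand":0.6},{"dr":[0,0,0.95],"delta_pos":[0,0,0],"hand":0.6},{"dr":[0,0,0.95],"delta_pos":[0,0,0],"hand":0.6},{"dr":[0,0,0.95],"delta_pos":[0,0,0],"hand":0.6},{"dr":[0,0,0.7],"delta_pos":[0,0,0],"hand":0.6},{"dr":[0,0,0],"delta_pos":[0,0,0],"hand":0.6}]}}

```text
time_s: 27.22
eef_pos: [469.8, -279.5, 205.5]
ee_rot: [-0.016, 0.699, 0.715, -0.002]
force: [0.7, 0.2, -0.4]
grip_width: 0.605
```

```bash
python3 -c "
from h import *
from rig import *
K=get_calibration('wrist'); p,d=capture('wrist'); z=dict(p=p,d=d,**K); np.savez('pics/w8.npz',**z); cv2.imwrite('pics/w8.png',p[:,:,::-1])
w=world(z)
kk=(p.max(2)<60)&(w[...,2]>78)&(w[...,2]<115)&(np.hypot(w[...,0]-465,w[...,1]+294)<30)
P=w[kk]
r=least_squares(lambda c:np.linalg.norm(P-c,axis=1)-14,[466,-290,90],loss='soft_l1'); print('knob',r.x,len(P),np.abs(r.fun).mean())
yel=(p[...,0]>120)&(p[...,2]<90)&(w[...,2]>20)&(np.hypot(w[...,0]-466,w[...,1]+320)<75)
P=w[yel]; print('yellow',len(P),np.round(P.min(0)),np.round(P.max(0)), np.polyfit(P[:,1],P[:,0],1))
plan(464.5,-293.5,220,-1.51)
"
```

```text
knob [ 463.50257884 -293.75737226   89.9102509 ] 875 0.39211620309105455
yellow 977 [ 455. -372.   58.] [ 508. -261.  217.] [-4.37464358e-02  4.51427469e+02]
t 27.27 pos [ 469.8 -279.5  205.5] grip 0.598 F [0.5 0.2 0.3]
dr/10deg [-0.143 -0.114 -0.208] delta/50 after rot [-0.272 -0.123 -0.289] before rot [-0.271 -0.12  -0.292]
```

View pics/w8.png

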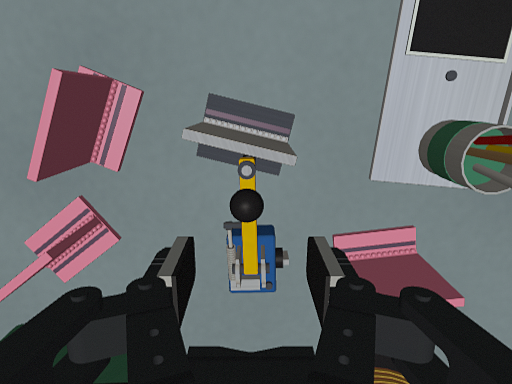

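```bash
python3 -c "
from h import *
plan(463.5,-293.8,70,-1.52)
"
```

```text
t 27.27 pos [ 469.8 -279.5  205.5] grip 0.598 F [0.5 0.2 0.3]
dr/10deg [-0.143 -0.113 -0.151] delta/50 after rot [-0.279 -0.141  2.711] before rot [-0.335 -0.065  2.707]
```

>>> {"method": "servo_tool", "body": {"motion": [{"dr":[-0.14,-0.11,-0.15],"delta_pos":[-0.25,-0.13,0],"hand":0.8},{"dr":[0,0,0],"delta_pos":[0,0,0.6],"hand":0.8},{"dr":[0,0,0],"delta_pos":[0,0,0.5],"hand":0.8},{"dr":[0,0,0],"delta_pos":[0,0,0.3],"hand":0.8},{"dr":[0,0,0],"delta_pos":[0,0,0],"hand":0.8},{"dr":[0,0,0],"delta_pos":[0,0,0],"hand":0.8}]}}

```text
time_s: 28.02
eef_pos: [463.3, -292.5, 133.1]
ee_rot: [-0.0, 0.684, 0.729, 0.0]
force: [0.1, -0.1, 1.3]
grip_width: 0.797
```

```bash
python3 -c "
from h import *
plan(463.5,-293.8,70,-1.52)
"
```

```text
t 28.02 pos [ 463.3 -292.5  133.1] grip 0.797 F [ 0.1 -0.1  1.3]
dr/10deg [-0.    -0.     0.075] delta/50 after rot [-0.027  0.002  1.261] before rot [-0.027  0.002  1.261]
```

>>> {"method": "servo_tool", "body": {"motion": [{"dr":[0,0,0.07],"delta_pos":[-0.03,0,0.2],"hand":0.7},{"dr":[0,0,0],"delta_pos":[0,0,0.5],"hand":0.7},{"dr":[0,0,0],"delta_pos":[0,0,0.4],"hand":0.7},{"dr":[0,0,0],"delta_pos":[0,0,0.2],"hand":0.7},{"dr":[0,0,0],"delta_pos":[0,0,0],"hand":0.7}]}}

```text
time_s: 28.65
eef_pos: [464.5, -295.2, 67.4]
ee_rot: [0.002, 0.689, 0.725, -0.0]
force: [-0.2, -0.3, 0.7]
grip_width: 0.7
```

```bash
python3 -c "
from h import *
plan(463.5,-293.8,70,-1.52)
"
```

```text
t 28.65 pos [ 464.5 -295.2   67.4] grip 0.7 F [-0.2 -0.3  0.7]
dr/10deg [ 0.018  0.02  -0.003] delta/50 after rot [ 0.029 -0.019 -0.053] before rot [ 0.029 -0.019 -0.053]
```

>>> {"method": "servo_tool", "body": {"motion": [{"dr":[0,0,0],"delta_pos":[0.03,-0.02,0],"hand":0.5},{"dr":[0,0,0],"delta_pos":[0,0,0],"hand":0},{"dr":[0,0,0],"delta_pos":[0,0,0],"hand":0},{"dr":[0,0,0],"delta_pos":[0,0,0],"hand":0}], "squeeze": 50}}

```text
time_s: 29.15
eef_pos: [463.9, -294.1, 68.8]
ee_rot: [0.004, 0.689, 0.725, -0.0]
force: [0.5, -0.3, -3.3]
grip_width: 0.298
```

```bash
python3 -c "
from h import *
plan(463.5,-293.8,70,-1.52)
"
```

```text
t 29.15 pos [ 463.9 -294.1   68.8] grip 0.298 F [ 0.5 -0.3 -3.3]
dr/10deg [ 0.028  0.03  -0.003] delta/50 after rot [ 0.006 -0.008 -0.024] before rot [ 0.006 -0.008 -0.024]
```

>>> {"method": "servo_tool", "body": {"motion": [{"dr":[0.02,0.03,0],"delta_pos":[-0.03,0,-0.12],"hand":0},{"dr":[0,0,0],"delta_pos":[-0.1,0,-0.16],"hand":0},{"dr":[0,0,0],"delta_pos":[-0.12,0,-0.16],"hand":0},{"dr":[0,0,0],"delta_pos":[-0.12,0,-0.14],"hand":0}]}}

```text
time_s: 29.65
eef_pos: [464.8, -312.9, 96.4]
ee_rot: [-0.001, 0.689, 0.725, 0.001]
force: [4.5, 0.6, -9.9]
grip_width: 0.298
```

```bash
python3 -c "
from h import *
plan(463.9,-294.1,68.8,-1.52)
"
```

```text
t 29.65 pos [ 464.8 -312.9   96.4] grip 0.298 F [ 4.5  0.6 -9.9]
dr/10deg [ 0.003 -0.014 -0.004] delta/50 after rot [0.376 0.001 0.551] before rot [0.374 0.    0.552]
```

>>> {"method": "servo_tool", "body": {"motion": [{"dr":[0,0,0],"delta_pos":[-0.12,0,-0.12],"hand":0},{"dr":[0,0,0],"delta_pos":[-0.16,0,-0.1],"hand":0},{"dr":[0,0,0],"delta_pos":[-0.18,0,-0.09],"hand":0},{"dr":[0,0,0],"delta_pos":[-0.16,0,-0.06],"hand":0}]}}

```text
time_s: 30.15
eef_pos: [466.7, -346.1, 116.7]
ee_rot: [-0.0, 0.689, 0.725, 0.001]
force: [5.3, -0.4, -8.2]
grip_width: 0.298
```

```bash
python3 -c "
from h import *
plan(463.9,-294.1,68.8,-1.52)
"
```

```text
t 30.15 pos [ 466.7 -346.1  116.7] grip 0.298 F [ 5.3 -0.4 -8.2]
dr/10deg [ 0.009 -0.01  -0.004] delta/50 after rot [ 1.042 -0.003  0.957] before rot [ 1.04  -0.005  0.959]
```

>>> {"method": "servo_tool", "body": {"motion": [{"dr":[0,0,0],"delta_pos":[-0.2,0,-0.02],"hand":0},{"dr":[0,0,0],"delta_pos":[-0.2,0,0],"hand":0},{"dr":[0,0,0],"delta_pos":[-0.2,0,0.02],"hand":0}]}}

```text
time_s: 30.52
eef_pos: [468.6, -380.0, 118.6]
ee_rot: [0.002, 0.689, 0.725, -0.0]
force: [1.2, -3.0, 1.2]
grip_width: 0.136
```

```bash
python3 -c "
from h import *
plan(463.9,-294.1,68.8,-1.52)
"
```

```text
t 30.52 pos [ 468.6 -380.   118.6] grip 0.136 F [ 1.2 -3.   1.2]
dr/10deg [ 0.019  0.02  -0.002] delta/50 after rot [ 1.721 -0.007  0.996] before rot [ 1.724 -0.011  0.99 ]
```

>>> {"method": "servo_tool", "body": {"motion": [{"dr":[0,0,0],"delta_pos":[0,0,0],"hand":0.7},{"dr":[0,0,0],"delta_pos":[0,0,0],"hand":0.7},{"dr":[0,0,0],"delta_pos":[0,0,0],"hand":0.7},{"dr":[0,0,0],"delta_pos":[0,0,-0.4],"hand":0.7},{"dr":[0,0,0],"delta_pos":[0.3,0,-0.8],"hand":0.7},{"dr":[0,0,0],"delta_pos":[0.8,0,-0.6],"hand":0.7},{"dr":[0,0,0],"delta_pos":[0.8,0,-0.3],"hand":0.7},{"dr":[0,0,0],"delta_pos":[0,0,0],"hand":0.7}]}}

```text
time_s: 31.52
eef_pos: [462.4, -281.1, 226.6]
ee_rot: [0.001, 0.689, 0.725, 0.0]
force: [0.1, 0.3, 0.3]
grip_width: 0.702
```

```bash
python3 -c "
from h import *
from rig import *
for n in ['wrist','side']:
  p,d=capture(n); K=get_calibration(n); cv2.imwrite(f'pics/{n}9.png',p[:,:,::-1]); np.savez(f'pics/{n}9.npz',p=p,d=d,**K)
z=np.load('pics/wrist9.npz');w=world(z);p=z['p'];grey=(p.max(2).astype(int)-p.min(2)<45)&(p.max(2)>35)
print(fit_tee(w,'d',(457,-246,-.217),mask=grey,rad=62)[:3])
plan(463.9,-294.1,68.8,-1.52)
"
```

```text
(array([ 4.57156720e+02, -2.46569075e+02, -2.15063623e-01, -7.08597991e-01]), 5409, np.float64(0.4037393587588767))
t 31.62 pos [ 462.1 -283.   225.1] grip 0.701 F [ 0.3 -0.4 -0. ]
dr/10deg [-0.003 -0.002 -0.015] delta/50 after rot [-0.223  0.025  3.126] before rot [-0.224  0.027  3.126]
```

View pics/wrist9.png

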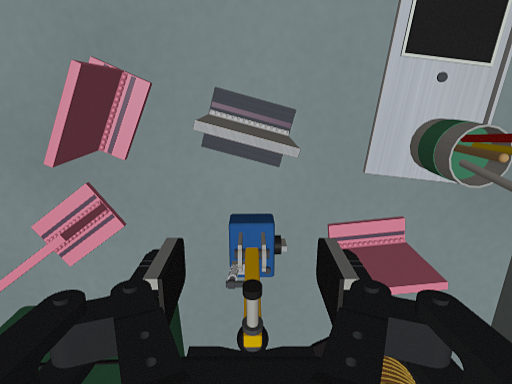

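View pics/side9.png

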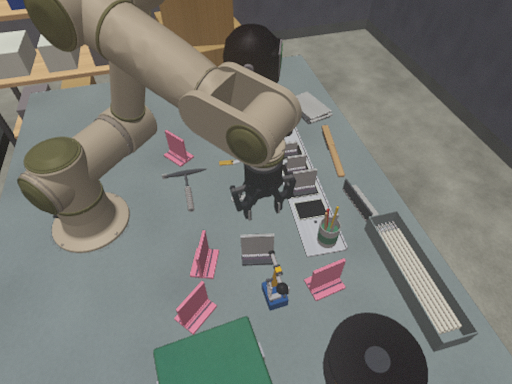

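```bash
python3 -c "
from h import *
plan(457.2,-246.5,160,-.216)
"
```

```text
t 31.62 pos [ 462.1 -283.   225.1] grip 0.701 F [ 0.3 -0.4 -0. ]
dr/10deg [-1.000e-03 -4.000e-03 -7.486e+00] delta/50 after rot [0.252 0.692 1.302] before rot [ 0.734 -0.062  1.302]
```

>>> {"method": "servo_tool", "body": {"motion": [{"dr":[0,0,-0.7],"delta_pos":[0.36,-0.03,0],"hand":0.6},{"dr":[0,0,-0.95],"delta_pos":[0.36,0,0],"hand":0.6},{"dr":[0,0,-0.95],"delta_pos":[0,0,0],"hand":0.6},{"dr":[0,0,-0.95],"delta_pos":[0,0,0],"hand":0.6},{"dr":[0,0,-0.95],"delta_pos":[0,0,0],"hand":0.6},{"dr":[0,0,-0.95],"delta_pos":[0,0,0.2],"hand":0.6},{"dr":[0,0,-0.95],"delta_pos":[0,0,0.2],"hand":0.6},{"dr":[0,0,-0.95],"delta_pos":[0,0,0.2],"hand":0.6},{"dr":[0,0,0],"delta_pos":[0,0,0],"hand":0.6},{"dr":[0,0,0],"delta_pos":[0,0,0],"hand":0.6}]}}

```text
time_s: 32.88
eef_pos: [454.0, -253.1, 186.5]
ee_rot: [-0.006, 0.106, 0.994, 0.004]
force: [0.3, 0.2, -0.4]
grip_width: 0.597
```

```bash
python3 -c "
from h import *
s=wfit('w10','d',(457,-246,-.217),rad=62)
plan(s[0],s[1],66,s[2])
"
```

```text
w10 d [ 4.57021e+02 -2.46805e+02 -2.15000e-01 -1.40000e-02] 6166 0.49
t 32.92 pos [ 454.  -253.1  186.4] grip 0.601 F [0.3 0.6 0.8]
dr/10deg [ 0.034 -0.075  0.024] delta/50 after rot [-0.033  0.135  2.409] before rot [-0.065  0.121  2.409]
```

>>> {"method": "servo_tool", "body": {"motion": [{"dr":[0.03,-0.08,0.02],"delta_pos":[-0.04,0.13,0],"hand":0.6},{"dr":[0,0,0],"delta_pos":[0,0,0.6],"hand":0.6},{"dr":[0,0,0],"delta_pos":[0,0,0.6],"hand":0.6},{"dr":[0,0,0],"delta_pos":[0,0,0.3],"hand":0.6},{"dr":[0,0,0],"delta_pos":[0,0,0],"hand":0.6},{"dr":[0,0,0],"delta_pos":[0,0,0],"hand":0.6}]}}

```text
time_s: 33.67
eef_pos: [459.5, -246.2, 112.2]
ee_rot: [0.004, 0.11, 0.994, -0.002]
force: [0.5, 0.5, 0.6]
grip_width: 0.601
```

```bash
python3 -c "
from h import *
plan(457.1,-246.7,64,-.215)
"
```

```text
t 33.67 pos [ 459.5 -246.2  112.2] grip 0.601 F [0.5 0.5 0.6]
dr/10deg [-0.015  0.049 -0.036] delta/50 after rot [ 0.045 -0.019  0.963] before rot [ 0.053 -0.017  0.963]
```

>>> {"method": "servo_tool", "body": {"motion": [{"dr":[-0.01,0.05,-0.04],"delta_pos":[0.05,-0.02,0.1],"hand":0.5},{"dr":[0,0,0],"delta_pos":[0,0,0.4],"hand":0.5},{"dr":[0,0,0],"delta_pos":[0,0,0.35],"hand":0.5},{"dr":[0,0,0],"delta_pos":[0,0,0.12],"hand":0.5},{"dr":[0,0,0],"delta_pos":[0,0,0],"hand":0.5}]}}

```text
time_s: 34.3
eef_pos: [457.7, -247.8, 64.8]
ee_rot: [0.002, 0.107, 0.994, -0.002]
force: [-0.7, 0.3, 0.2]
grip_width: 0.501
```

```bash
python3 -c "
from h import *
plan(457.1,-246.7,64,-.215)
"
```

```text
t 34.3 pos [ 457.7 -247.8   64.8] grip 0.501 F [-0.7  0.3  0.2]
dr/10deg [-0.02   0.02   0.006] delta/50 after rot [0.017 0.019 0.016] before rot [0.017 0.019 0.015]
```

>>> {"method": "servo_tool", "body": {"motion": [{"dr":[-0.02,0.02,0],"delta_pos":[0.02,0.02,0],"hand":0.5},{"dr":[0,0,0],"delta_pos":[0,0,0],"hand":0.3},{"dr":[0,0,0],"delta_pos":[0,0,0],"hand":0},{"dr":[0,0,0],"delta_pos":[0,0,0],"hand":0},{"dr":[0,0,0],"delta_pos":[0,0,0],"hand":0}], "squeeze": 90}}

```text
time_s: 34.92
eef_pos: [457.4, -246.6, 66.1]
ee_rot: [0.001, 0.107, 0.994, -0.0]
force: [0.8, 1.1, -1.5]
grip_width: 0.079
```

```bash
python3 -c "
from h import *
plan(457.1,-246.7,200,-.061)
"
```

```text
t 34.92 pos [ 457.4 -246.6   66.1] grip 0.079 F [ 0.8  1.1 -1.5]
dr/10deg [-0.002  0.009 -0.875] delta/50 after rot [ 7.000e-03 -2.000e-03 -2.678e+00] before rot [ 2.000e-03 -3.000e-03 -2.678e+00]
```

>>> {"method": "servo_tool", "body": {"motion": [{"dr":[0,0,0],"delta_pos":[0,0,-0.3],"hand":0},{"dr":[0,0,0],"delta_pos":[0,0,-0.7],"hand":0},{"dr":[0,0,0],"delta_pos":[0,0,-0.8],"hand":0},{"dr":[0,0,-0.6],"delta_pos":[0,0,-0.7],"hand":0},{"dr":[0,0,-0.28],"delta_pos":[0,0,0],"hand":0},{"dr":[0,0,0],"delta_pos":[0,0,0],"hand":0}]}}

```text
time_s: 35.67
eef_pos: [455.3, -245.3, 196.2]
ee_rot: [-0.002, 0.028, 1.0, 0.002]
force: [-0.2, 0.0, -8.3]
grip_width: 0.078
```

```bash
python3 -c "
from h import *
plan(655.9,-135.0,180,-.061)
"
```

```text
t 35.67 pos [ 455.3 -245.3  196.2] grip 0.078 F [-0.2  0.  -8.3]
dr/10deg [ 0.017 -0.023  0.028] delta/50 after rot [-3.871  2.447  0.324] before rot [-3.884  2.427  0.316]
```

>>> {"method": "servo_tool", "body": {"motion": [{"dr":[0.02,-0.02,0.03],"delta_pos":[-0.3,0.4,0],"hand":0},{"dr":[0,0,0],"delta_pos":[-0.7,0.6,0],"hand":0},{"dr":[0,0,0],"delta_pos":[-0.8,0.5,0],"hand":0},{"dr":[0,0,0],"delta_pos":[-0.8,0.4,0],"hand":0},{"dr":[0,0,0],"delta_pos":[-0.8,0.35,0],"hand":0},{"dr":[0,0,0],"delta_pos":[-0.4,0.15,0],"hand":0},{"dr":[0,0,0],"delta_pos":[0,0,0],"hand":0},{"dr":[0,0,0],"delta_pos":[0,0,0],"hand":0}]}}

```text
time_s: 36.67
eef_pos: [655.2, -133.8, 191.3]
ee_rot: [-0.006, 0.036, 0.999, 0.001]
force: [-0.1, -0.0, -7.0]
grip_width: 0.08
```

```bash
python3 -c "
from h import *
plan(655.9,-135.0,110,-.061)
"
```

```text
t 36.67 pos [ 655.2 -133.8  191.3] grip 0.08 F [-0.1 -0.  -7. ]
dr/10deg [ 0.014 -0.07  -0.067] delta/50 after rot [-0.016 -0.023  1.626] before rot [-0.036 -0.027  1.626]
```

>>> {"method": "servo_tool", "body": {"motion": [{"dr":[0.01,-0.07,-0.07],"delta_pos":[-0.02,-0.02,0],"hand":0},{"dr":[0,0,0],"delta_pos":[0,0,0.6],"hand":0},{"dr":[0,0,0],"delta_pos":[0,0,0.7],"hand":0},{"dr":[0,0,0],"delta_pos":[0,0,0.5],"hand":0},{"dr":[0,0,0],"delta_pos":[0,0,0],"hand":0},{"dr":[0,0,0],"delta_pos":[0,0,0],"hand":0}]}}

```text
time_s: 37.42
eef_pos: [654.4, -137.8, 102.6]
ee_rot: [0.003, 0.031, 1.0, -0.001]
force: [0.1, 1.6, -6.3]
grip_width: 0.08
```

```bash
python3 -c "
from h import *
plan(655.9,-135.0,76,-.061)
"
```

```text
t 37.42 pos [ 654.4 -137.8  102.6] grip 0.08 F [ 0.1  1.6 -6.3]
dr/10deg [-0.008  0.03  -0.01 ] delta/50 after rot [-0.027  0.059  0.532] before rot [-0.024  0.059  0.532]
```

>>> {"method": "servo_tool", "body": {"motion": [{"dr":[0,0.03,0],"delta_pos":[-0.03,0.06,0.1],"hand":0},{"dr":[0,0,0],"delta_pos":[0,0,0.2],"hand":0},{"dr":[0,0,0],"delta_pos":[0,0,0.1],"hand":0},{"dr":[0,0,0],"delta_pos":[0,0,0],"hand":0},{"dr":[0,0,0],"delta_pos":[0,0,0],"hand":0}]}}

```text
time_s: 38.05
eef_pos: [657.1, -135.2, 83.8]
ee_rot: [0.002, 0.031, 1.0, -0.001]
force: [-0.7, -0.4, -7.4]
grip_width: 0.081
```

```bash
python3 -c "
from h import *
plan(655.9,-135.0,76,-.061)
"
```

```text
t 38.05 pos [ 657.1 -135.2   83.8] grip 0.081 F [-0.7 -0.4 -7.4]
dr/10deg [-0.014  0.02  -0.01 ] delta/50 after rot [0.024 0.002 0.156] before rot [0.024 0.002 0.156]
```

>>> {"method": "servo_tool", "body": {"motion": [{"dr":[-0.01,0.02,-0.01],"delta_pos":[0.03,0,0.08],"hand":0},{"dr":[0,0,0],"delta_pos":[0,0,0.04],"hand":0},{"dr":[0,0,0],"delta_pos":[0,0,0.03],"hand":0},{"dr":[0,0,0],"delta_pos":[0,0,0.02],"hand":0},{"dr":[0,0,0],"delta_pos":[0,0,0.02],"hand":0}]}}

```text
time_s: 38.67
eef_pos: [655.8, -135.1, 76.2]
ee_rot: [0.001, 0.03, 1.0, -0.001]
force: [-5.6, 2.2, 2.9]
grip_width: 0.078
```

```bash
python3 -c "
from h import *
plan(655.9,-135.0,76,-.061)
"
```

```text
t 38.67 pos [ 655.8 -135.1   76.2] grip 0.078 F [-5.6  2.2  2.9]
dr/10deg [-0.007  0.007  0.002] delta/50 after rot [-0.001  0.002  0.003] before rot [-0.001  0.002  0.003]
```

Touchdown (force rose from −7 to +3 N). Release and retreat.

>>> {"method": "servo_tool", "body": {"motion": [{"dr":[0,0,0],"delta_pos":[0,0,0],"hand":0.4},{"dr":[0,0,0],"delta_pos":[0,0,0],"hand":0.4},{"dr":[0,0,0],"delta_pos":[0,0,0],"hand":0.4},{"dr":[0,0,0],"delta_pos":[0,0,-0.3],"hand":0.4},{"dr":[0,0,0],"delta_pos":[0,0,-0.8],"hand":0.4},{"dr":[0,0,0],"delta_pos":[0,0,-0.8],"hand":0.4},{"dr":[0,0,0],"delta_pos":[0,0,-0.8],"hand":0.4},{"dr":[0,0,0],"delta_pos":[0,0,-0.5],"hand":0.4},{"dr":[0,0,0],"delta_pos":[0,0,0],"hand":0.4}]}}

```text
time_s: 39.8
eef_pos: [656.6, -135.4, 248.8]
ee_rot: [0.006, 0.03, 1.0, -0.003]
force: [-0.4, 0.3, -0.6]
grip_width: 0.401
```

```bash
python3 -c "
from h import *
wfit('w11','d',(656,-135,-.06),z0=10,rad=58)
z=np.load('pics/w11.npz')
for o in pads(world(z),z['p']): print(*o)
plan(400,0,250,-.061)
"
```

```text
w11 d [ 6.56220e+02 -1.34124e+02 -5.40000e-02  1.10000e-02] 4720 0.59
[671.1 128.2] [65.3 86.3] 87.1 [664.5 121.8] 9.9
[665.9  40. ] [66.  86.1] 86.4 [649.4  35.2] 10.0
[623.  -51.1] [30.9 73.3] 21.8 [621.7 -47.2] 10.2
t 39.85 pos [ 656.2 -135.3  247.3] grip 0.403 F [ 0.6 -1.2 -0.1]
dr/10deg [-0.024  0.059  0.   ] delta/50 after rot [ 5.28   2.389 -0.053] before rot [ 5.279  2.389 -0.117]
```

View pics/w11.png

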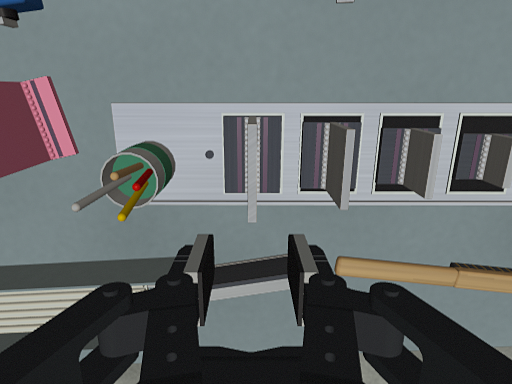

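All four are on their pads. I'll move the arm back out of the way for an unobstructed check.

>>> {"method": "servo_tool", "body": {"motion": [{"dr":[0,0.06,0],"delta_pos":[0.5,0.3,-0.1],"hand":0.4},{"dr":[0,0,0],"delta_pos":[0.8,0.3,0],"hand":0.4},{"dr":[0,0,0],"delta_pos":[0.8,0.3,0],"hand":0.4},{"dr":[0,0,0],"delta_pos":[0.8,0.3,0],"hand":0.4},{"dr":[0,0,0],"delta_pos":[0.8,0.3,0],"hand":0.4},{"dr":[0,0,0],"delta_pos":[0.8,0.3,0],"hand":0.4},{"dr":[0,0,0],"delta_pos":[0.4,0.2,0],"hand":0.4},{"dr":[0,0,0],"delta_pos":[0,0,0],"hand":0.4},{"dr":[0,0,0],"delta_pos":[0,0,0],"hand":0.4}]}}

```text
time_s: 40.98
eef_pos: [406.2, -16.1, 241.6]
ee_rot: [-0.009, 0.031, 0.999, 0.001]
force: [0.3, 0.7, 0.2]
grip_width: 0.399
```

```bash
python3 -c "
from h import *
from rig import *
for n in ['top','side']:
  p,d=capture(n); K=get_calibration(n); cv2.imwrite(f'pics/{n}12.png',p[:,:,::-1]); z=dict(p=p,d=d,**K); w=world(z)
  grey=(p.max(2).astype(int)-p.min(2)<45)&(p.max(2)>35)
  if n=='top':
   for k,x in dict(a=(674,129,-.06),b=(669,41,-.06),c=(663,-46,-.06),d=(657,-134,-.06)).items():
    print(k,np.round(fit_tee(w,k,x,z0=10,mask=grey,rad=48)[0],3))
i=cv2.imread('pics/top12.png'); j=cv2.imread('pics/side12.png')
cv2.imwrite('pics/fin.png',np.vstack([cv2.resize(i[70:220,110:400],None,fx=2,fy=2),cv2.resize(j[80:230,210:500],None,fx=2,fy=2)]))
cv2.imwrite('pics/fin2.png',cv2.resize(j[80:320,190:400],None,fx=2.4,fy=2.4))
"
```

```text
a [ 6.74813e+02  1.27671e+02 -7.00000e-02 -4.29000e-01]
b [ 6.68993e+02  3.90450e+01 -5.50000e-02 -3.46000e-01]
c [ 6.63764e+02 -4.90130e+01 -5.40000e-02 -4.32000e-01]
d [ 6.58201e+02 -1.35189e+02 -3.50000e-02 -3.96000e-01]
```

View pics/fin.png

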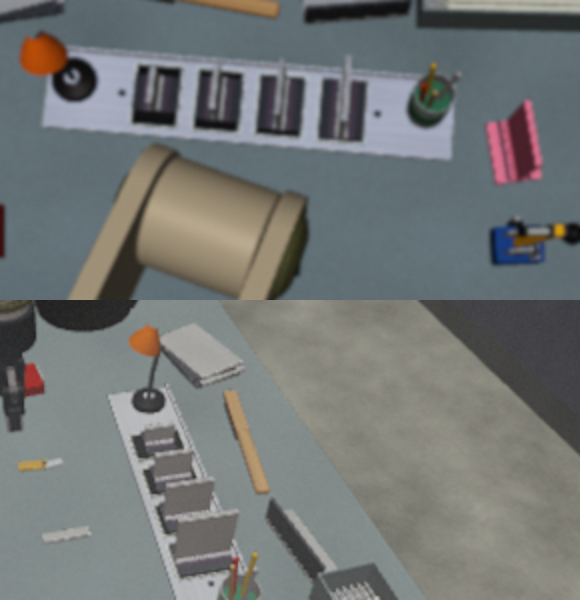

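View pics/fin2.png

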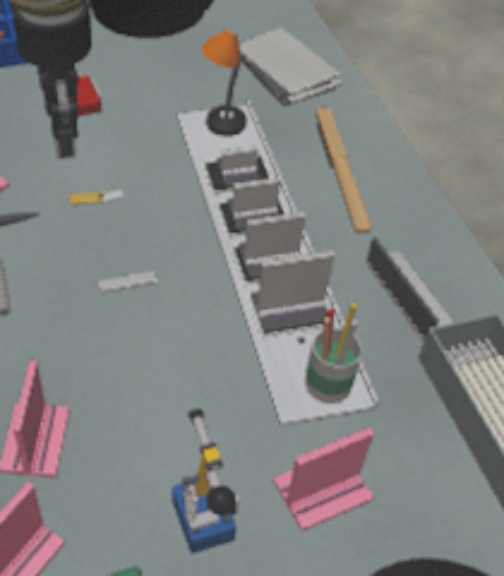

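All four stand upright in the right order, the clamp is open, and the arm is clear, so I'm handing the job in.

```bash
python3 -c "
from rig import *
print(ticket.finish_job())"
```

```text
the job is handed in; nothing more can be done
None
```

All four T-joint samples are standing upright on the inspection rail, shortest on the pad by the orange lamp and each next one taller going away from it. I handed the job in at about 41 s.

- **Clamp:** it was holding the tallest sample. I lifted its arm by the knob past 0.6 rad, and it sprang open before I took that sample out. The knob slipped out of the fingers as the arm sprang. The last side picture shows the clamp still open.
- **Placing:** each sample was lowered in small steps until the wrist force showed contact, with at most about 11 N upward, and only then released.
- **Position check:** the wrist-camera fits taken after each release put every sample within about 1.5 mm of its pad centre. The largest offset is sample b, about 1.5 mm across the rail. All were square to the rail within about 0.01 rad.
- **Disagreement:** the overhead camera read up to about 3 mm differently. That includes its own offset of 2 to 3 mm in x seen all along. It read up to about 0.025 rad differently in angle for sample d. I relied on the wrist camera, which matched the known heights better.
- **At hand-in:** the last top and side pictures showed nothing tipped, and the arm was clear of everything.

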